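Shut the curing tray, then lift the next lure body with tongs

ROBOT

A 6-joint arm with a two-finger parallel gripper is mounted at the origin on the work surface. World frame = base frame: x ahead of the robot, y to its left, z up, the work surface at z = 0. Lengths are in m, angles in degrees, forces in N, time in s.
With the tool pointing down it reaches from about 0.3 to 0.75 m from the base axis. Payload 8.5 kg.
Tool frame: the origin (TCP) lies between the finger pads; the fingertips stand ahead of it and the grasp point (between the pads) lies 8 mm behind it (env.tcp_to_tips is the z of the fingertips in the tool frame, in m); z points along the fingers, x is the direction in which the jaws open and shut, and the axes are right-handed (so a half turn about z gives the same grasp; the last joint's range is limited). The gripper opens to 85 mm and grips with 20 to 120 N. Pads are 22 mm wide; open, the fingers measure 114 mm over their backs; the gripper's body (76 mm by 85 mm) begins 54 mm behind the grasp point. The pads swing forward as they close: fully open they stand 13 mm farther back than shut.
Start: joints at [-89.169, 21.807, 74.336, -0, 83.858, -12.336], TCP at [0.125, -0.536, 0.209] pointing down, gripper open.
Joint ranges: [-178.18, 178.18], [-50.72, 133.34], [12.68, 142.11], [-81.47, 261.47], [9.98, 163.14], [-165.26, 165.26]. Speed limits (degrees/s): [136.94, 136.94, 180, 180, 180, 180].

INTERFACE

Orientations are given as a 3x3 rotation matrix whose columns are the frame's x, y, z axes.
In Python, from rig import observe, viewer, env gives the robot as it stands.
- The arm moves only by the tool jog_arm, never from a script. Its arguments are lists of equal length, an entry for each row: "dr": the turn, a rotation vector about the tool's x, y, z in rad, a list of three; "slide": the shift along the tool's x, y, z in m, a list of three; "gripper": the opening, from -1 (shut) to 1 (fully open), so that 0 is half open. In form: {"dr": [[rx, ry, rz], ...], "slide": [[dx, dy, dz], ...], "gripper": [gripper, ...]}. A call has exactly 10 rows; each row shifts and turns the commanded pose from where the row before left it, along the tool's axes as they then stand; what a row does not reach is not made up. A row lasts 1/10 s, in which the tool goes at most 50 mm and 8.59 degrees, less where a joint would pass 70% of its speed; a pose out of reach is approached as far as the arm can. A call is refused whole if a number of a shift passes 0.05 or a number of a turn 0.15, either way. A call with a gripper value outside its range is refused whole. The fingers move at their own pace and stop on an object; "force" is the grip in N (left out, the last holds). Time passes only in rows, so rows that do not move let the fingers close, or fill a call up. It gives the time, the measured TCP pose, the force and the opening at its end, in the units of the state.
- observe(): the state, without advancing time (a new reading comes with each control period).
- viewer.get_image(name): name is "side" or "top"; returns a dict with "pixels" (384x512x3 uint8, blue, green, red), "camera_matrix" (3x3 intrinsics, pixels), "R" (3x3) and "t" (3): a world point X has camera coordinates R X + t. Camera axes: x right, y down, z forward; pixel columns grow to the right and rows downward; lengths in m; the calibration is good to about 2 mm. A picture is of the moment at which its call begins. There is no depth.
- env.close_job(): hands the job in, once; it reports no verdict.
The state is a dict: "time_s": time; "q": joint angles; "qvel": joint speeds; "joint_efforts": joint torques, N m; "position": TCP position; "tool_rot": TCP orientation; "ft_force": force on the tool from outside, world axes, zero at the start; "wrist_torque": the same for the moment, N m; "grip_width": finger opening in m.
Only numpy, scipy, OpenCV 4.12 (cv2) and the standard library are available. Lean on these libraries where they do the work, as an engineer would, in place of code of your own. Each camera call takes 0.05 s, during which the arm holds its last target.

TASK

The coated popper is already loaded in the curing lamp: push the lamp's tray fully shut, gently enough that the popper in it stays standing. Then pick up the spring tongs from their rest, close them on the stout popper body on the drying board and lift it well clear, at least 10 cm above the bench, never touching it with the robot's own fingers, which would grease its cleaned wood. Finish while still holding it up in the tongs, with the other lure bodies on the board and the spools, jar and bottle left standing where they were.

Things in the scene. Friction and masses are not known exactly. Their poses are not given: they have to be found in the camera images.
- lamp: UV curing lamp: white plastic box 190 deep (x) x 200 wide (y) x 105 high, fixed to the bench, open front towards the robot (its -x side). Origin: centre of its underside.
- tray (a joint): Slide-out tray of the lamp, m: 0 = fully shut, grows as it is drawn out along the lamp's -x (0.12 at most). It slides stiffly (about 1.2 N) and stays where it is left. Its white front panel is 200 wide, from 7 to 81 above the bench; shut, the panel's outer face stands 8 mm before the box (103 mm from the lamp's origin).
- tray_lip (a point): Middle of the front edge of the tray's pull lip, a ledge 90 wide and 8 thick that stands out 12 mm from the front panel; 76 above the bench. It moves with the tray; x axis = the direction that shuts the tray. Behind it, on the tray floor 14 above the bench, stands the coated popper.
- coated_popper: The coated popper standing in the tray: 23 dia, 48 tall. Clear-coated turned wood, standing on its flat round front face (origin: centre of that face). Must stay standing.
- tongs: Steel spring tongs 214 long, 16 high, about 66 g, lying flat on their rest, underside 22 above the bench. Spring bow at the -x end, tips at the +x end. Origin: on the underside and centre line, midway between the two finger grips, near the centre of mass; x towards the tips, y across (squeeze direction). The ribbed upright grips, 40 long (x -20 to 20), 22 high (z -3 to 19), measure 51 over their outsides when free.
- tong_left: Left (+y) arm of the tongs: steel strip with finger grip and a rubber tip pad inside its end. Origin at its hinge on the bow, x along the arm; free, splayed 0.07 rad outwards. It springs open by itself: about 4 N on the grip starts to close it, about 7 N when the tips have closed to 23 (arms then parallel, grips 39 over their outsides).
- tong_right: Right (-y) arm of the tongs, mirror image of the left. Squeezing the grips together by 1 mm closes the tips by about 2.2 mm; free gap between the tip pads 49.
- tongs_tip (a point): Point midway between the middles of the two tip pads, 105 ahead of the tongs' origin and 8 above their underside (fixed in the frame of tongs). The pads are 20 long (95 to 115 ahead of the origin) and 16 high.
- tongs_rest: Dark wooden rest, fixed: two bars 14 x 80, 22 high, across the tongs at 64 behind and 56 ahead of its origin, joined by a low spine 20 wide and 6 high along the middle. Origin: centre underside. The space between the bars is free for fingers beside the tongs' grips.
- drying_board: Wooden drying board, fixed: 62 deep (x) x 236 wide (y), top 35 above the bench. Four lure bodies stand on it in a row along y, 56 apart (at about y = -84, -28, 28, 84), in any order. Origin: centre underside, -x side towards the robot.
- popper: The stout popper body to be lifted, standing on the drying board: the widest of the four, 23 dia straight up to 30 above its face, then tapering to a round tail at 48; about 14 g. Turned bare wood, standing on its flat round front face (origin: centre of that face, z up through the tail). 
- pencil_a: Slim lure body on the drying board, 16 dia, 64 tall. Turned bare wood, standing on its flat round front face (origin: centre of that face, z up through the tail). To be left alone.
- pencil_b: Slim lure body like pencil_a, 16 dia, 64 tall. To be left alone.
- stub: Small lure body on the drying board, 16 dia, 32 tall. Turned bare wood, standing on its flat round front face (origin: centre of that face, z up through the tail). To be left alone.
- spool_a: Thread spool standing on the bench, 32 dia, 40 tall. Origin: centre underside.
- spool_b: Thread spool standing on the bench, 32 dia, 40 tall. Origin: centre underside.
- resin_bottle: Resin bottle standing on the bench, 38 dia, 85 tall, coloured cap. Origin: centre underside.
- bead_jar: Clear jar standing on the bench, 52 dia, 55 tall. Origin: centre underside.
Not all that is in view belongs to the job. Leave any blue look-alike of the tongs alone.

How it is judged (in metres and radians):
On the way, in this order (a step that is already met when the one before it is completed fails the run):
1. the tray is fully shut (value of joint tray below 0.005 m and angle between coated_popper's own z axis and vertical below 0.3 rad), for 0.2 s.
2. the tongs are gripped and lifted off their rest, the popper still on the board (contact force between the fingers and tongs above 0.5 N and contact force between tongs and tongs_rest below 0.05 N and height (world z) of tongs above 0.04 m and height (world z) of popper below 0.045 m), for 0.1 s.
3. the popper is held lifted between both tong tips (height (world z) of each of popper, tongs above 0.095 m and contact force between popper and tong_left above 0.3 N and contact force between popper and tong_right above 0.3 N and contact force between the fingers and tongs above 1 N and contact force between popper and the arm below 0.1 N and contact force between popper and the fingers below 0.1 N and contact force between popper and lamp below 0.05 N and contact force between popper and drying_board below 0.05 N), for 0.2 s.
At the end, for the whole second after the job is handed in: Tray within 6 mm of shut; popper at rest, over 95 mm above the bench, gripped by both tong arms (over 0.3 N each), touching no robot part, lamp or board; tongs in the fingers (over 1 N); all other lure bodies, spools, jar, bottle upright within 0.3 rad, none but the coated one moved over 25 mm (all of step 3 and value of joint tray below 0.006 m and linear speed of popper below 0.05 m/s and angle between each of pencil_a, pencil_b, stub, spool_a, spool_b, bead_jar, resin_bottle, coated_popper's own z axis and vertical below 0.3 rad and distance of each of pencil_a, pencil_b, stub, spool_a, spool_b, bead_jar, resin_bottle from where it was at the start of the episode below 0.025 m); the arm keeps its last pose, push and grip.
It fails at once if the robot itself touches the popper (contact force between popper and the fingers above 0.2 N or contact force between popper and the arm above 0.2 N).
It fails at once if the coated popper in the tray topples (angle between coated_popper's own z axis and vertical above 0.5 rad).
It fails at once if another lure body, a spool, the jar or the bottle is knocked over or shoved more than 25 mm (angle between any of pencil_a, pencil_b, stub, spool_a, spool_b, bead_jar, resin_bottle's own z axis and vertical above 0.5 rad or distance of any of pencil_a, pencil_b, stub, spool_a, spool_b, bead_jar, resin_bottle from where it was at the start of the episode above 0.025 m).
It also fails if it takes over 70 s, if anything falls off the work surface, if the arm or the gripper's body presses on something with over 40 N, if the wrist force passes 120 N, or if a joint passes its speed limit or range.

## Working session

There is one attempt and no reset: what is moved stays moved. The work goes in short steps, Python scripts to look and compute and a tool call to move; the robot and the scene stay as the last step left them, time stands still between calls to the robot, and variables do not carry over. Pictures are saved under pics/ and viewed, and the job is handed in when it is done.

Besides the shell and the picture viewer there is one more tool, called in YAML: its name, and indented under it one key for each argument. jog_arm: Moves the arm, as the interface text tells. Its arguments: {"type":"object","properties":{"dr":{"type":"array","items":{"type":"array","items":{"type":"number"}}},"slide":{"type":"array","items":{"type":"array","items":{"type":"number"}}},"gripper":{"type":"array","items":{"type":"number"}},"force":{"type":"number"}},"required":["dr","slide","gripper"]}

```bash
ls; mkdir -p pics; python3 - <<'E'
from rig import observe, viewer, env
import cv2
s=observe()
print(s, env.tcp_to_tips)
for n in("side","top"):
    d=viewer.get_image(n); cv2.imwrite(f"pics/{n}0.png",d["pixels"]); print(n,d["camera_matrix"],d["R"],d["t"])
E
```

```text
pics
{'time_s': 0.0, 'q': array([-8.91710977e+01,  2.18427285e+01,  7.43874525e+01, -4.56826207e-05,
        8.38573629e+01, -1.23360637e+01]), 'qvel': array([ 0.09791417, -0.0200172 , -0.00474919, -0.00573237,  0.04776707,
       -0.02644229]), 'joint_efforts': array([-1.01239639e-03, -4.48471498e+01, -2.31279731e+01, -3.24895418e-04,
        4.85114433e-03, -8.49790382e-06]), 'position': array([ 0.12525539, -0.53519981,  0.20807963]), 'tool_rot': array([[ 2.27755591e-01, -9.73718332e-01, -2.28965171e-05],
       [-9.73717188e-01, -2.27755360e-01,  1.52775579e-03],
       [-1.49281863e-03, -3.25660191e-04, -9.99998833e-01]]), 'ft_force': array([-0.70764364,  0.05516648,  0.17954589]), 'wrist_torque': array([0.01840585, 0.00505038, 0.00194052]), 'grip_width': 0.08520790623594583} 0.011
side [[436.26710304   0.         251.56119005]
 [  0.         436.26710304 190.89726927]
 [  0.           0.           1.        ]] [[-0.99375252 -0.10978272 -0.02009188]
 [-0.04043501  0.52194938 -0.85201752]
 [ 0.10402374 -0.84588214 -0.52312758]] [0.50317827 0.09456001 1.14467142]
top [[411.50173864   0.         250.73746575]
 [  0.         411.50173864 196.30054128]
 [  0.           0.           1.        ]] [[ 0.01133368 -0.99983438 -0.01423929]
 [-0.99790663 -0.0104028  -0.06382898]
 [ 0.06367028  0.01493289 -0.99785926]] [-0.01972474  0.49168864  1.26332443]
```

View pics/side0.png

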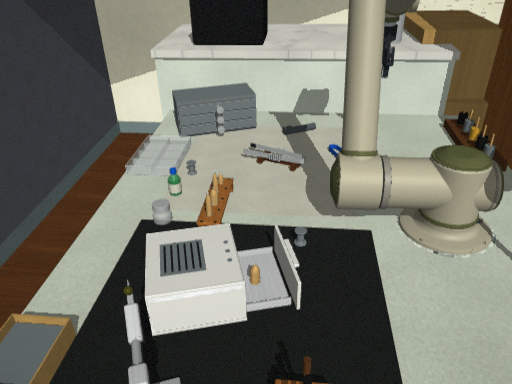

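View pics/top0.png

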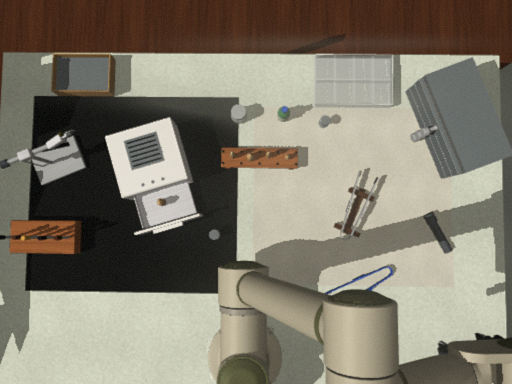

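The pictures show the lamp (top view 155,165) with its tray out, front panel at about (168,224) and the coated popper at (162,201). The board is at (260,157) and the grey tongs on their dark rest at (357,205). The blue look-alike is at (362,280), spools at (214,235) and (324,121), bottle at (284,113) and jar at (239,113).

```bash
cat > h.py <<'E'
import numpy as np, cv2
def ray(d,uv):
    K,R,t=d["camera_matrix"],np.array(d["R"]),np.array(d["t"])
    c=-R.T@t; v=R.T@np.linalg.inv(K)@np.array([uv[0],uv[1],1.]); return c,v
def onz(d,uv,z):
    c,v=ray(d,uv); return c+v*(z-c[2])/v[2]
def tri(d1,u1,d2,u2):
    c1,v1=ray(d1,u1); c2,v2=ray(d2,u2); v1/=np.linalg.norm(v1); v2/=np.linalg.norm(v2)
    A=np.stack([v1,-v2],1); s=np.linalg.lstsq(A,c2-c1,rcond=None)[0]
    p,q=c1+v1*s[0],c2+v2*s[1]; return (p+q)/2,np.linalg.norm(p-q)
def proj(d,X):
    p=np.array(d["R"])@np.array(X,float)+np.array(d["t"]); q=d["camera_matrix"]@p; return q[:2]/q[2]
def crop(d,x0,y0,w,h,f,name):
    im=d["pixels"][y0:y0+h,x0:x0+w]; cv2.imwrite("pics/"+name,cv2.resize(im,None,fx=f,fy=f,interpolation=cv2.INTER_CUBIC))
E
python3 - <<'E'
from rig import viewer
from h import *
import pickle
d={n:viewer.get_image(n) for n in("side","top")}
pickle.dump(d,open("d0.pkl","wb"))
t,s=d["top"],d["side"]
crop(t,320,160,75,90,6,"t_tongs.png")
crop(s,230,130,90,50,8,"s_tongs.png")
crop(t,210,130,100,60,8,"t_board.png")
crop(s,190,165,60,65,8,"s_board.png")
crop(t,95,110,120,130,4,"t_lamp.png")
crop(s,140,215,175,120,4,"s_lamp.png")
E
```

```text
(no output)
```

View pics/t_tongs.png

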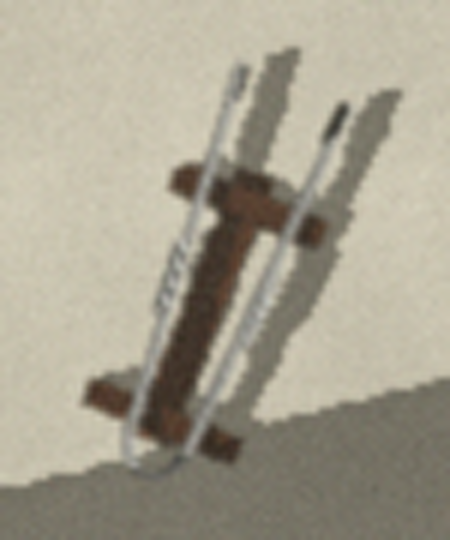

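View pics/s_tongs.png

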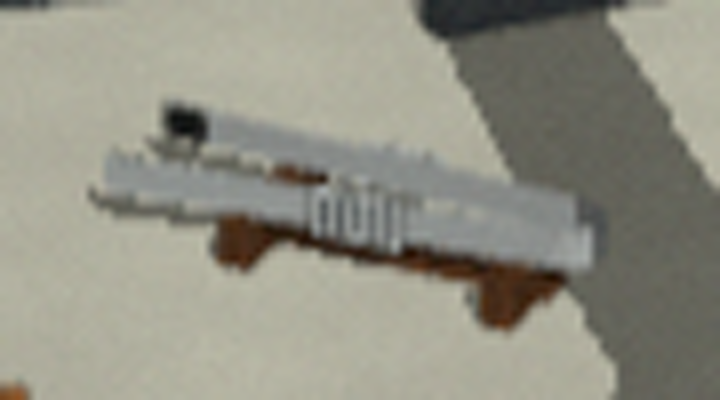

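View pics/t_board.png

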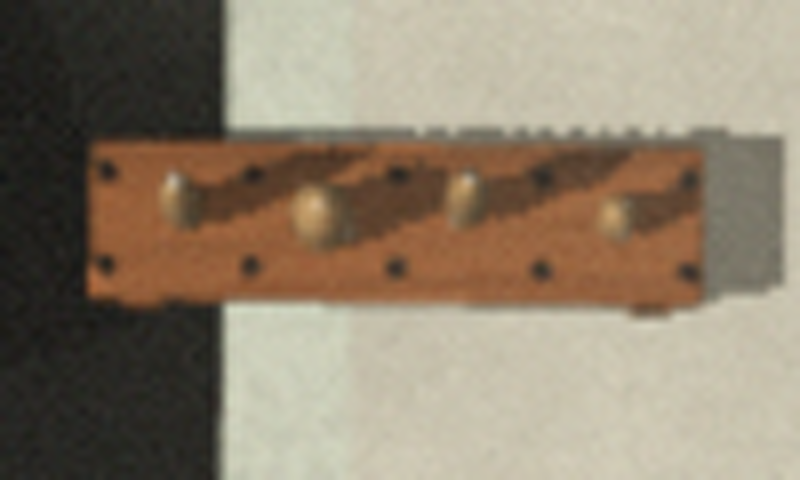

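View pics/s_board.png

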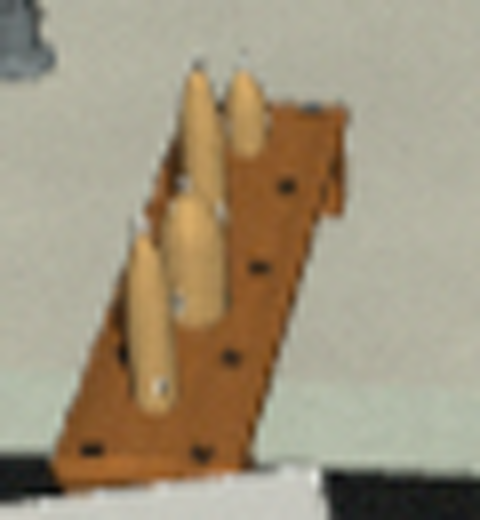

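View pics/t_lamp.png

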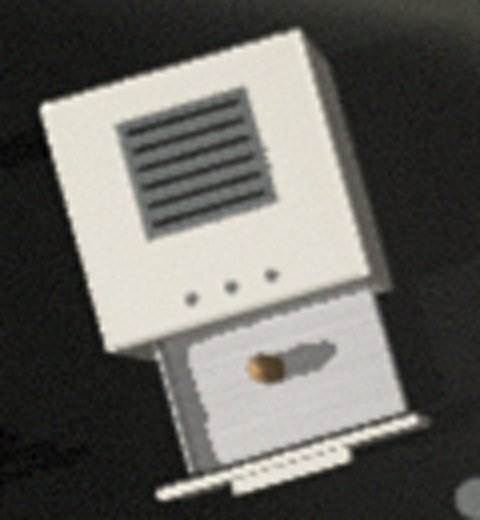

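View pics/s_lamp.png

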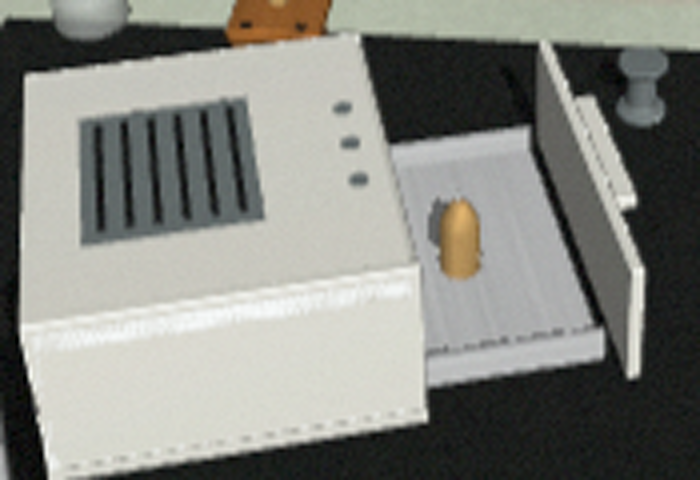

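```bash
python3 - <<'E'
from h import *
import pickle
d=pickle.load(open("d0.pkl","rb")); t,s=d["top"],d["side"]
np.set_printoptions(precision=4,suppress=True)
T=lambda x,y:(320+x/6,160+y/6)
S=lambda x,y:(230+x/8,130+y/8)
for n,a,b in [("Lgrip",T(172,280),S(358,218)),("Ltip",T(238,72),S(107,180)),("Rtip",T(342,108),S(178,118)),("Rtippad",T(337,125),S(187,124)),("bow",T(150,468),S(602,235)),]:
    print(n,tri(t,a,s,b))
for n,a in [("Lgrip",(172,280)),("Rgrip",(257,318)),("Ltip",(240,72)),("Rtip",(342,108)),("bow",(153,473))]:
    print(n,onz(t,T(*a),.036))
B=lambda x,y:(210+x/8,130+y/8)
b=lambda x,y:(190+x/8,165+y/8)
for n,a,c in [("popper",B(320,190),b(190,190)),("bd near L corner",B(88,300),b(245,460)),("bd farR",B(700,142),b(170,108)),("bd nearR",B(700,300),b(345,108)),("bd farL",B(92,142),b(58,455))]:
    print(n,tri(t,a,s,c), onz(t,a,.035))
# popper base in side
print("popper side base", onz(s,b(197,322),.035), onz(s,b(195,290),.045))
print("popper top sil centre", onz(t,B(318,216),.06))
L=lambda x,y:(95+x/4,110+y/4)
l=lambda x,y:(140+x/4,215+y/4)
C=[onz(t,L(*p),.105) for p in [(40,105),(300,30),(370,275),(108,350)]]
print("box",C,np.mean(C,0)); 
for i in range(4): print(np.linalg.norm(C[i]-C[(i+1)%4]),np.degrees(np.arctan2(*(C[(i+1)%4]-C[i])[[1,0]])))
for p in [(158,497),(428,420),(235,492),(350,460)]: print("panel",onz(t,L(*p),.081))
print("lip L front z.",tri(t,L(235,493),s,l(580,97)),tri(t,L(350,460),s,l(632,203)))
E
```

```text
Lgrip (array([ 0.4629, -0.3151,  0.0268]), np.float64(0.0008488755781885611))
Ltip (array([ 0.5714, -0.3501,  0.023 ]), np.float64(0.002508553166335679))
Rtip (array([ 0.5496, -0.4019,  0.0284]), np.float64(0.0036731406983830698))
Rtippad (array([ 0.5432, -0.3997,  0.0266]), np.float64(0.0007290027351814745))
bow (array([ 0.3648, -0.3032,  0.0287]), np.float64(0.003824784716962214))
Lgrip [ 0.4621 -0.313   0.036 ]
Rgrip [ 0.4433 -0.3559  0.036 ]
Ltip [ 0.5685 -0.348   0.036 ]
Rtip [ 0.5506 -0.3996  0.036 ]
bow [ 0.3645 -0.3031  0.036 ]
popper (array([ 0.6113, -0.0121,  0.0818]), np.float64(0.005510059518108037)) [ 0.622  -0.0109  0.035 ]
bd near L corner (array([0.5777, 0.0777, 0.036 ]), np.float64(0.0013849661282851868)) [0.5785 0.0779 0.035 ]
bd farR (array([ 0.645 , -0.1574,  0.028 ]), np.float64(0.003644395424646779)) [ 0.6419 -0.1569  0.035 ]
bd nearR (array([ 0.5803, -0.1577,  0.0311]), np.float64(0.0018751648776737918)) [ 0.5807 -0.1572  0.035 ]
bd farL (array([0.6392, 0.0773, 0.0341]), np.float64(0.0015969917271562676)) [0.6399 0.0773 0.035 ]
popper side base [ 0.6073 -0.0019  0.035 ] [ 0.6082 -0.0065  0.045 ]
popper top sil centre [ 0.6079 -0.0107  0.06  ]
box [array([0.6581, 0.4136, 0.105 ]), array([0.7154, 0.2238, 0.105 ]), array([0.5353, 0.1685, 0.105 ]), array([0.4788, 0.3579, 0.105 ])] [0.5969 0.291  0.105 ]
0.19826045876667076 -73.22241309849247
0.18834469667094808 -162.92980446081154
0.19764540654158871 106.62361413455284
0.1878177284471488 17.258866791297525
panel [0.3722 0.3255 0.081 ]
panel [0.431  0.1276 0.081 ]
panel [0.3766 0.2687 0.081 ]
panel [0.401  0.1845 0.081 ]
lip L front z. (array([0.3916, 0.2565, 0.1323]), np.float64(0.02856244110253818)) (array([0.3882, 0.1973, 0.0102]), np.float64(0.024451833592116858))
```

Choice check. Bodies on the board in the top view: (232,155) pencil, (250,157) widest and short, (268,155) pencil, (287,157) small stub. The coated popper in the tray (162,201) is a look-alike. I choose (250,157), which the crops show as the widest body. The steel tongs are at (357,205), not the blue pair at (362,280).

```bash
cat >> h.py <<'E'
def plan(pos,rot,targ,yaw=None,n=10,prof=None):
    """rows in tool frame from pose to targ (world), tool-x world yaw (deg), tool kept pointing down"""
    rot=np.array(rot); a0=np.degrees(np.arctan2(rot[1,0],rot[0,0]))
    a1=a0 if yaw is None else yaw
    da=(a1-a0+180)%360-180
    # levelling of tool z with a turn in tool frame
    def R(a):
        a=np.radians(a); return np.array([[np.cos(a),np.sin(a),0],[np.sin(a),-np.cos(a),0],[0,0,-1.]])
    w=np.ones(n)/n if prof is None else np.array(prof)/np.sum(prof)
    d=np.array(targ)-np.array(pos); a=a0; sl=[];dr=[]
    for k in range(n):
        sl.append([round(float(v),4) for v in R(a).T@d*w[k]]); dr.append([0,0,round(float(-np.radians(da)*w[k]),3)]); a+=da*w[k]
    print("from",np.round(pos,4),"yaw",round(a0,2),"d",np.round(d,4),"da",round(da,2)); print("slide",sl); print("dr",dr)
E
python3 - <<'E'
from h import *
from rig import observe
import pickle
d=pickle.load(open("d0.pkl","rb")); t=d["top"]
for n,p,z in [("spa",(214,235),.04),("spb",(324,121),.04),("bot",(284,113),.085),("jar",(239,113),.055),("coated",(162,201),.04)]: print(n,onz(t,p,z).round(3))
# rest orientation by brown mask
im=t["pixels"][160:250,320:395].astype(int)
m=((im[:,:,2]-im[:,:,0]>25)&(im[:,:,2]<140)).astype(np.uint8)
n,l,st,c=cv2.connectedComponentsWithStats(m); print(st[1:6],c[1:6])
pts=np.argwhere(m)[:,::-1]; r=cv2.minAreaRect(pts.astype(np.float32)); print(r)
bp=cv2.boxPoints(r)+[320,160]; W=[onz(t,p,.022) for p in bp]; print(np.round(W,4),np.mean(W,0))
# steel
s=observe(); plan(s["position"],s["tool_rot"],[0.32,-0.16,.2],None)
plan([0.32,-0.16,.2],s["tool_rot"],[0.335,0.21,.13],-73)
E
```

```text
spa [0.372 0.095 0.04 ]
spb [ 0.725 -0.238  0.04 ]
bot [ 0.737 -0.112  0.085]
jar [0.744 0.024 0.055]
coated [0.473 0.256 0.04 ]
[[28 28  6  5 20]
 [43 29  1  1  1]
 [34 31 14 25 99]
 [52 37  3  4  8]
 [37 39  1  1  1]] [[30.4        29.65      ]
 [43.         29.        ]
 [40.42424242 38.8989899 ]
 [52.75       38.5       ]
 [37.         39.        ]]
((33.924556732177734, 50.968936920166016), (26.92445182800293, 47.53933334350586), 22.380136489868164)
[[ 0.3972 -0.2662  0.022 ]
 [ 0.5331 -0.3221  0.022 ]
 [ 0.5022 -0.3984  0.022 ]
 [ 0.3667 -0.3422  0.022 ]] [ 0.4498161  -0.33225464  0.022     ]
from [ 0.1253 -0.5354  0.2083] yaw -76.84 d [ 0.1947  0.3754 -0.0083] da 0.0
slide [[-0.0321, -0.0275, 0.0008], [-0.0321, -0.0275, 0.0008], [-0.0321, -0.0275, 0.0008], [-0.0321, -0.0275, 0.0008], [-0.0321, -0.0275, 0.0008], [-0.0321, -0.0275, 0.0008], [-0.0321, -0.0275, 0.0008], [-0.0321, -0.0275, 0.0008], [-0.0321, -0.0275, 0.0008], [-0.0321, -0.0275, 0.0008]]
dr [[0, 0, -0.0], [0, 0, -0.0], [0, 0, -0.0], [0, 0, -0.0], [0, 0, -0.0], [0, 0, -0.0], [0, 0, -0.0], [0, 0, -0.0], [0, 0, -0.0], [0, 0, -0.0]]
from [ 0.32 -0.16  0.2 ] yaw -76.84 d [ 0.015  0.37  -0.07 ] da 3.84
slide [[-0.0357, -0.0099, 0.007], [-0.0356, -0.0101, 0.007], [-0.0356, -0.0104, 0.007], [-0.0355, -0.0106, 0.007], [-0.0354, -0.0108, 0.007], [-0.0353, -0.0111, 0.007], [-0.0353, -0.0113, 0.007], [-0.0352, -0.0115, 0.007], [-0.0351, -0.0118, 0.007], [-0.035, -0.012, 0.007]]
dr [[0, 0, -0.007], [0, 0, -0.007], [0, 0, -0.007], [0, 0, -0.007], [0, 0, -0.007], [0, 0, -0.007], [0, 0, -0.007], [0, 0, -0.007], [0, 0, -0.007], [0, 0, -0.007]]
```

jog_arm:
  dr:
    - [0, 0, 0]
    - [0, 0, 0]
    - [0, 0, 0]
    - [0, 0, 0]
    - [0, 0, 0]
    - [0, 0, 0]
    - [0, 0, 0]
    - [0, 0, 0]
    - [0, 0, 0]
    - [0, 0, 0]
  slide:
    - [-0.032, -0.0275, 0]
    - [-0.032, -0.0275, 0]
    - [-0.032, -0.0275, 0]
    - [-0.032, -0.0275, 0]
    - [-0.032, -0.0275, 0]
    - [-0.032, -0.0275, 0]
    - [-0.032, -0.0275, 0]
    - [-0.032, -0.0275, 0]
    - [-0.032, -0.0275, 0]
    - [-0.032, -0.0275, 0]
  gripper: [-1, -1, -1, -1, -1, -1, -1, -1, -1, -1]
  force: 20

```text
time_s: 1.2
position: [0.3205, -0.1597, 0.2088]
tool_rot: [[0.227, -0.974, 0.0], [-0.974, -0.227, -0.0], [0.0, -0.0, -1.0]]
ft_force: [0.4, -0.5, -0.2]
grip_width: 0.0002
```

jog_arm:
  dr:
    - [0, 0, -0.007]
    - [0, 0, -0.007]
    - [0, 0, -0.007]
    - [0, 0, -0.007]
    - [0, 0, -0.007]
    - [0, 0, -0.007]
    - [0, 0, -0.007]
    - [0, 0, -0.007]
    - [0, 0, -0.007]
    - [0, 0, -0.007]
  slide:
    - [-0.0355, -0.01, 0.007]
    - [-0.0355, -0.01, 0.007]
    - [-0.0355, -0.01, 0.007]
    - [-0.0355, -0.01, 0.007]
    - [-0.0355, -0.011, 0.007]
    - [-0.0355, -0.011, 0.007]
    - [-0.0355, -0.011, 0.007]
    - [-0.0355, -0.0115, 0.007]
    - [-0.0355, -0.012, 0.007]
    - [-0.0355, -0.012, 0.007]
  gripper: [-1, -1, -1, -1, -1, -1, -1, -1, -1, -1]

```text
time_s: 2.2
position: [0.3329, 0.2114, 0.1385]
tool_rot: [[0.296, -0.955, 0.0], [-0.955, -0.296, 0.0], [0.0, -0.0, -1.0]]
ft_force: [1.1, -0.8, 1.3]
grip_width: 0.0003
```

```bash
python3 - <<'E'
from h import *
from rig import observe,viewer
t=viewer.get_image("top")
s=observe(); print(s["time_s"],s["ft_force"],s["grip_width"])
plan(s["position"],s["tool_rot"],[0.335,0.2105,.066],-73)
import pickle; pickle.dump(t,open("t1.pkl","wb"))
crop(t,320,150,85,100,6,"t_tongs2.png"); crop(t,95,110,170,170,4,"t_l2.png")
E
```

```text
2.25 [-1.67911582 -0.38529377 -1.33440026] 0.00013304683130467836
from [0.3325 0.215  0.1377] yaw -72.65 d [ 0.0025 -0.0045 -0.0717] da -0.35
slide [[0.0005, -0.0001, 0.0072], [0.0005, -0.0001, 0.0072], [0.0005, -0.0001, 0.0072], [0.0005, -0.0001, 0.0072], [0.0005, -0.0001, 0.0072], [0.0005, -0.0001, 0.0072], [0.0005, -0.0001, 0.0072], [0.0005, -0.0001, 0.0072], [0.0005, -0.0001, 0.0072], [0.0005, -0.0001, 0.0072]]
dr [[0, 0, 0.001], [0, 0, 0.001], [0, 0, 0.001], [0, 0, 0.001], [0, 0, 0.001], [0, 0, 0.001], [0, 0, 0.001], [0, 0, 0.001], [0, 0, 0.001], [0, 0, 0.001]]
```

View pics/t_tongs2.png

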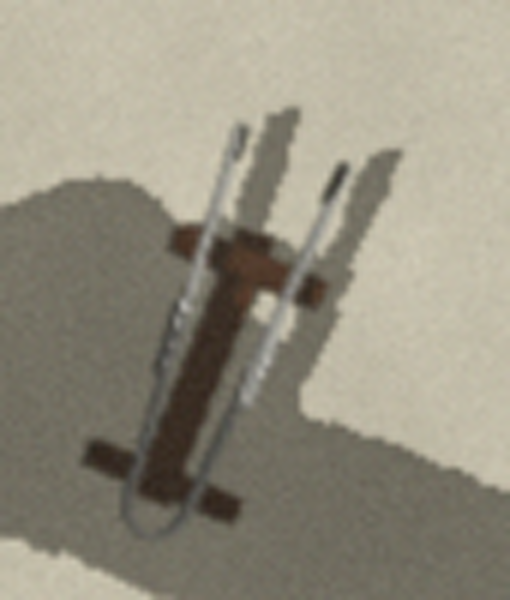

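View pics/t_l2.png

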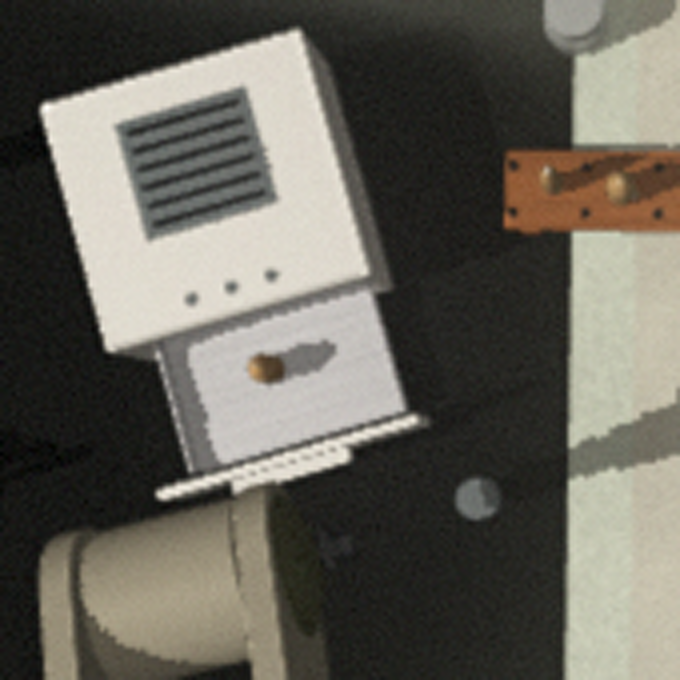

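jog_arm:
  dr:
    - [0, 0, 0.001]
    - [0, 0, 0.001]
    - [0, 0, 0.001]
    - [0, 0, 0.001]
    - [0, 0, 0.001]
    - [0, 0, 0]
    - [0, 0, 0]
    - [0, 0, 0]
    - [0, 0, 0]
    - [0, 0, 0]
  slide:
    - [0.0005, 0, 0.01]
    - [0.0005, 0, 0.01]
    - [0.0005, 0, 0.01]
    - [0.0005, 0, 0.01]
    - [0.0005, 0, 0.01]
    - [0, 0, 0.01]
    - [0, 0, 0.008]
    - [0, 0, 0.004]
    - [0, 0, 0]
    - [0, 0, 0]
  gripper: [-1, -1, -1, -1, -1, -1, -1, -1, -1, -1]

```text
time_s: 3.25
position: [0.3341, 0.2074, 0.067]
tool_rot: [[0.291, -0.957, 0.0], [-0.957, -0.291, 0.0], [-0.0, -0.0, -1.0]]
ft_force: [-1.8, -0.8, 0.7]
grip_width: 0.0001
```

jog_arm:
  dr:
    - [0, 0, 0]
    - [0, 0, 0]
    - [0, 0, 0]
    - [0, 0, 0]
    - [0, 0, 0]
    - [0, 0, 0]
    - [0, 0, 0]
    - [0, 0, 0]
    - [0, 0, 0]
    - [0, 0, 0]
  slide:
    - [0, -0.004, 0]
    - [0, -0.005, 0]
    - [0, -0.005, 0]
    - [0, -0.004, 0]
    - [0, -0.003, 0]
    - [0, -0.002, 0]
    - [0, -0.002, 0]
    - [0, -0.002, 0]
    - [0, -0.002, 0]
    - [0, -0.002, 0]
  gripper: [-1, -1, -1, -1, -1, -1, -1, -1, -1, -1]

```text
time_s: 4.25
position: [0.3638, 0.2164, 0.0667]
tool_rot: [[0.291, -0.957, 0.0], [-0.957, -0.291, -0.0], [0.0, -0.0, -1.0]]
ft_force: [-0.3, 0.2, 0.8]
grip_width: -0.0002
```

```bash
python3 - <<'E'
from h import *
from rig import observe,viewer
t=viewer.get_image("side")
s=observe(); print(s["time_s"],s["ft_force"],s["position"],s["tool_rot"])
crop(t,140,180,200,150,4,"s_l3.png")
E
```

```text
4.3 [ 0.68454968  0.5051432  -0.39026206] [0.36408241 0.21647825 0.06675786] [[ 2.90480010e-01 -9.56881001e-01  3.36791999e-04]
 [-9.56881060e-01 -2.90479985e-01  1.22037002e-04]
 [-1.89435537e-05 -3.57719195e-04 -9.99999936e-01]]
```

View pics/s_l3.png

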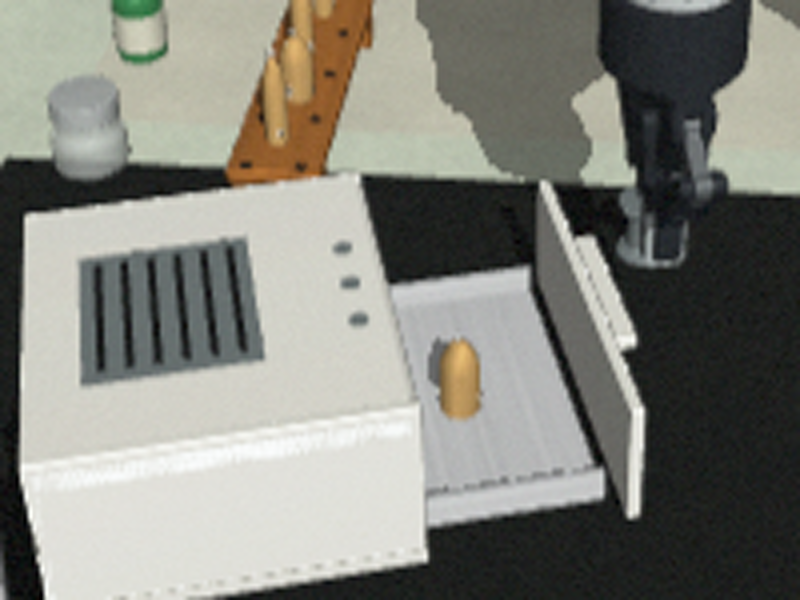

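jog_arm:
  dr:
    - [0, 0, 0]
    - [0, 0, 0]
    - [0, 0, 0]
    - [0, 0, 0]
    - [0, 0, 0]
    - [0, 0, 0]
    - [0, 0, 0]
    - [0, 0, 0]
    - [0, 0, 0]
    - [0, 0, 0]
  slide:
    - [0, -0.002, 0]
    - [0, -0.002, 0]
    - [0, -0.002, 0]
    - [0, -0.002, 0]
    - [0, -0.002, 0]
    - [0, -0.002, 0]
    - [0, -0.002, 0]
    - [0, -0.002, 0]
    - [0, -0.002, 0]
    - [0, -0.002, 0]
  gripper: [-1, -1, -1, -1, -1, -1, -1, -1, -1, -1]

```text
time_s: 5.3
position: [0.3829, 0.2222, 0.0667]
tool_rot: [[0.291, -0.957, -0.0], [-0.957, -0.291, -0.0], [-0.0, 0.0, -1.0]]
ft_force: [-0.1, -1.0, -0.5]
grip_width: -0.0003
```

jog_arm:
  dr:
    - [0, 0, 0]
    - [0, 0, 0]
    - [0, 0, 0]
    - [0, 0, 0]
    - [0, 0, 0]
    - [0, 0, 0]
    - [0, 0, 0]
    - [0, 0, 0]
    - [0, 0, 0]
    - [0, 0, 0]
  slide:
    - [0, -0.002, 0]
    - [0, -0.0025, 0]
    - [0, -0.003, 0]
    - [0, -0.0035, 0]
    - [0, -0.004, 0]
    - [0, -0.004, 0]
    - [0, -0.004, 0]
    - [0, -0.004, 0]
    - [0, -0.004, 0]
    - [0, -0.004, 0]
  gripper: [-1, -1, -1, -1, -1, -1, -1, -1, -1, -1]

```text
time_s: 6.3
position: [0.4166, 0.2324, 0.0667]
tool_rot: [[0.291, -0.957, -0.0], [-0.957, -0.291, -0.0], [-0.0, 0.0, -1.0]]
ft_force: [0.1, 0.3, 0.2]
grip_width: 0.0
```

```bash
python3 - <<'E'
from h import *
from rig import observe,viewer
t=viewer.get_image("side")
s=observe(); print(s["time_s"],s["ft_force"],s["position"])
crop(t,140,180,200,150,4,"s_l4.png")
E
```

```text
6.35 [ 0.66943141 -0.50507535 -0.5315105 ] [0.41717801 0.2325772  0.06676549]
```

View pics/s_l4.png

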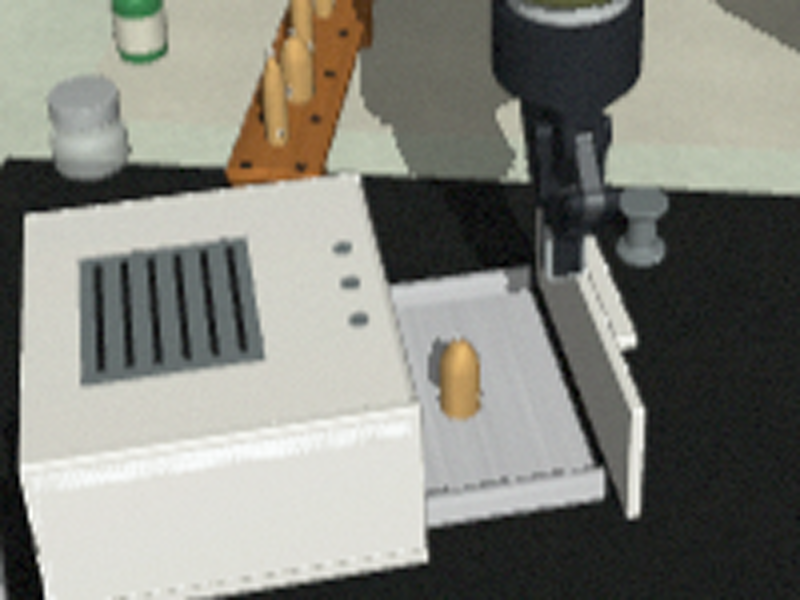

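```bash
python3 - <<'E'
from h import *
from rig import observe,viewer
s=observe()
d={n:viewer.get_image(n) for n in("side","top")}
for X in ([.364,.2165,.067],[.364,.2165,.055],s["position"],s["position"]-[0,0,.011]):
    p=proj(d["side"],X); print(X,p,(p-[140,180])*4, proj(d["top"],X))
lam=np.array([.5969,.291]); ex=np.array([np.cos(np.radians(17)),np.sin(np.radians(17))]); ey=np.array([-ex[1],ex[0]])
for lx,ly,z in [(-.2055,.1,.081),(-.2055,-.1,.081),(-.2055,.1,.007),(-.2055,-.1,.007),(-.2178,.045,.08),(-.2178,-.045,.08)]:
    X=[*(lam+lx*ex+ly*ey),z]; print(lx,ly,z,(proj(d["side"],X)-[140,180])*4,(proj(d["top"],X)-[95,110])*4)
crop(d["top"],95,110,170,170,4,"t_l5.png")
E
```

```text
[0.364, 0.2165, 0.067] [304.19185961 252.31355573] [656.76743846 289.25422292] [172.32638699 237.32762207]
[0.364, 0.2165, 0.055] [303.95983976 256.51179974] [655.83935903 306.04719896] [173.14367785 237.1850282 ]
[0.41717801 0.2325772  0.06676549] [279.72041803 255.76183432] [558.8816721  303.04733726] [167.38429137 219.34653402]
[0.41717801 0.2325772  0.05576549] [279.6522176  259.62347162] [558.60887041 318.49388649] [168.1755704  219.37558749]
-0.2055 0.1 0.081 [641.75968363 408.83706698] [156.51641629 498.4612652 ]
-0.2055 -0.1 0.081 [547.25276351 176.7452422 ] [417.4845759  421.79838563]
-0.2055 0.1 0.007 [636.25368276 514.97664155] [184.6727725  495.70433096]
-0.2055 -0.1 0.007 [546.02468051 274.63967251] [430.63392248 423.44624222]
-0.2178 0.045 0.08 [635.00208633 334.68291055] [233.10709831 493.43285422]
-0.2178 -0.045 0.08 [591.10535302 231.27806509] [350.52229727 458.93494775]
```

View pics/t_l5.png

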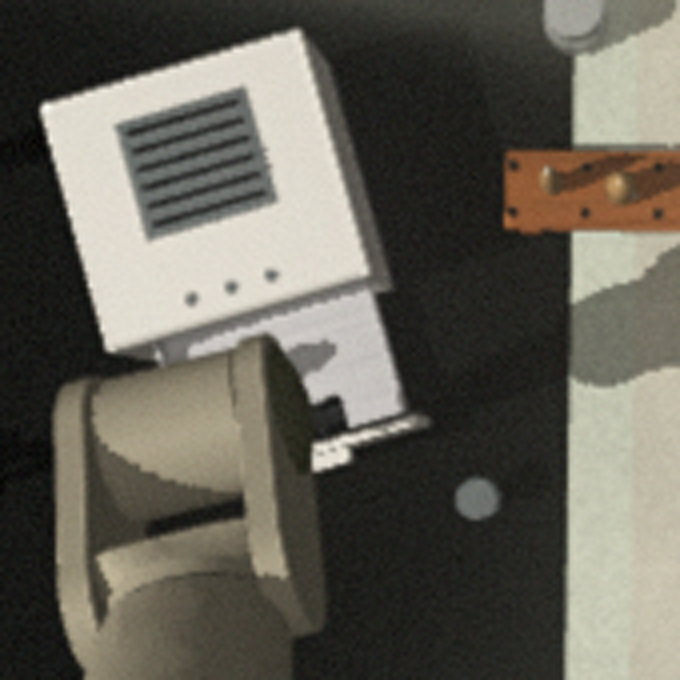

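```bash
python3 - <<'E'
from h import *
from rig import observe,viewer
d=viewer.get_image("side"); s=observe()
im=d["pixels"][190:290,240:320]; im=np.clip(im.astype(float)*1.8+20,0,255).astype(np.uint8)
cv2.imwrite("pics/z6.png",cv2.resize(im,None,fx=6,fy=6,interpolation=cv2.INTER_NEAREST))
print("cam",-np.array(d["R"]).T@np.array(d["t"]))
for dz in (.011,0,-.02,-.04,-.06): print(dz,(proj(d["side"] if 0 else d,s["position"]-[0,0,dz])-[240,190])*6)
E
```

```text
cam [0.3847852  0.97414185 0.68948577]
0.011 [240.64708895 417.62377545]
0 [241.07266401 394.45737283]
-0.02 [241.85969974 351.61466787]
-0.04 [242.66433687 307.81382165]
-0.06 [243.48717253 263.02232863]
```

View pics/z6.png

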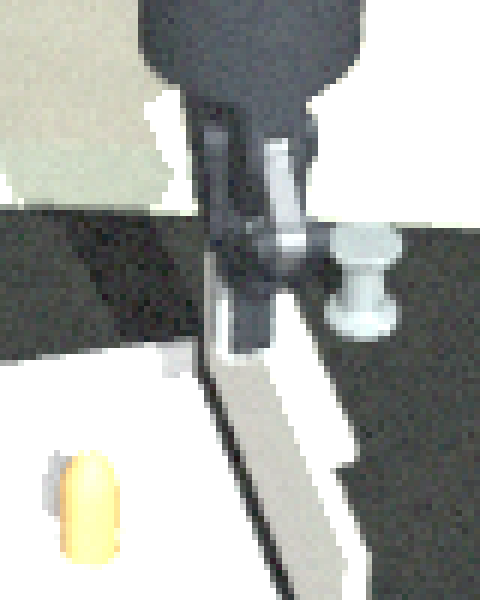

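```bash
python3 - <<'E'
from h import *
import pickle
d=pickle.load(open("d0.pkl","rb")); t,s=d["top"],d["side"]
P=np.array([0.12525539, -0.53519981,  0.20807963]); x=np.array([.228,-.974,0])
def enh(im,f): 
    im=np.clip(im.astype(float)*2+20,0,255).astype(np.uint8); return cv2.resize(im,None,fx=f,fy=f,interpolation=cv2.INTER_NEAREST)
a=enh(t["pixels"][314:384,412:512],6); b=enh(s["pixels"][0:90,350:430],6)
for im,dd,o in ((a,t,(412,314)),(b,s,(350,0))):
    for sg in (-1,0,1):
        for z,c in ((0,(0,0,255)),(.011,(255,0,0)),(-.062,(0,200,0))):
            p=(proj(dd,P+sg*.0425*x-[0,0,z])-o)*6; cv2.circle(im,tuple(int(v) for v in p),3,c,-1)
cv2.imwrite("pics/za.png",a); cv2.imwrite("pics/zb.png",b)
E
```

```text
(no output)
```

View pics/za.png

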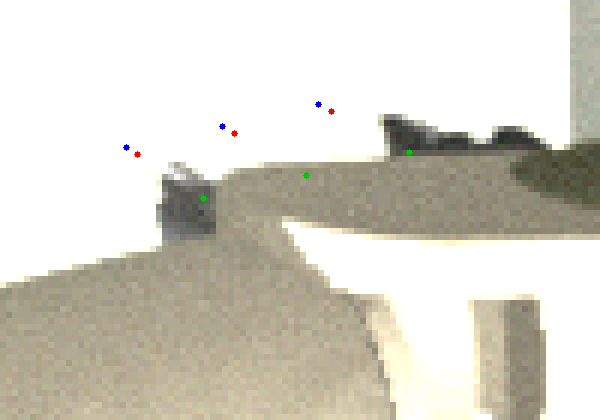

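View pics/zb.png

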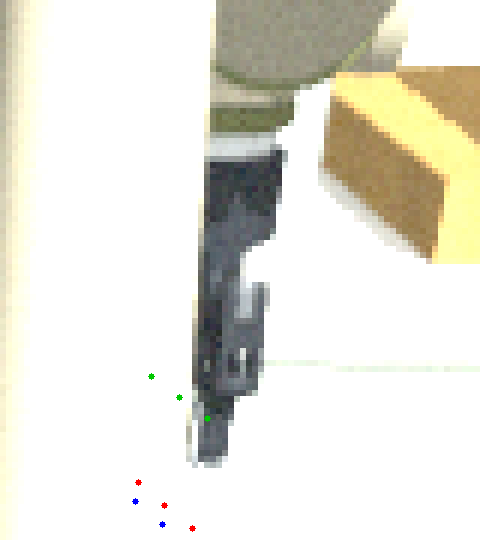

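```bash
python3 - <<'E'
from h import *
import pickle
d=pickle.load(open("d0.pkl","rb")); t,s=d["top"],d["side"]
P=np.array([0.12525539, -0.53519981,  0.20807963]); x=np.array([.228,-.974,0])
for u in ((162,180),(175,165),(190,170)): print(tri(t,(412+u[0]/6,314+u[1]/6),s,(350+207/6,458/6)))
print("+y finger expect",P-.0425*x, P-.057*x)
print("base",proj(t,[0,0,0]),proj(s,[0,0,0]), proj(t,[0,0,.1]))
print("topcam",-np.array(t["R"]).T@t["t"])
# mat edges/table straight check
E
```

```text
(array([ 0.11581   , -0.48577181,  0.25041211]), np.float64(0.00264732461626161))
(array([ 0.1178618 , -0.49222817,  0.24788278]), np.float64(0.009198634489774902))
(array([ 0.11598246, -0.49923939,  0.24587691]), np.float64(0.008027460254871239))
+y finger expect [ 0.11556539 -0.49380481  0.20807963] [ 0.11225939 -0.47968181  0.20807963]
base [244.31253961 356.45792094] [443.33685788 226.93680023] [243.25794084 367.93573524]
topcam [ 0.41044669 -0.03347163  1.2917231 ]
```

The tray has not moved. Two-view triangulation puts the fingertips about 30 mm higher than the reported TCP suggests, so the fingers passed above the panel. I'll back off, go lower and check visually.

jog_arm:
  dr:
    - [0, 0, 0]
    - [0, 0, 0]
    - [0, 0, 0]
    - [0, 0, 0]
    - [0, 0, 0]
    - [0, 0, 0]
    - [0, 0, 0]
    - [0, 0, 0]
    - [0, 0, 0]
    - [0, 0, 0]
  slide:
    - [0, 0.01, -0.01]
    - [0, 0.01, 0]
    - [0, 0.01, 0]
    - [0, 0.01, 0]
    - [0, 0.01, 0]
    - [0, 0.01, 0.008]
    - [0, 0, 0.01]
    - [0, 0, 0.01]
    - [0, 0, 0.01]
    - [0, 0, 0.002]
  gripper: [-1, -1, -1, -1, -1, -1, -1, -1, -1, -1]

```text
time_s: 7.5
position: [0.3578, 0.2146, 0.036]
tool_rot: [[0.291, -0.957, -0.002], [-0.957, -0.291, -0.0], [-0.0, 0.002, -1.0]]
ft_force: [0.3, -0.2, -0.1]
grip_width: 0.0003
```

```bash
python3 - <<'E'
from h import *
from rig import observe,viewer
d=viewer.get_image("side"); s=observe(); P=s["position"]; print(P,s["ft_force"])
im=d["pixels"][180:280,250:350]; im=np.clip(im.astype(float)*1.8+20,0,255).astype(np.uint8)
im=cv2.resize(im,None,fx=6,fy=6,interpolation=cv2.INTER_NEAREST)
for dz in (.011,0,-.02,-.04,-.06): cv2.circle(im,tuple(int(v) for v in (proj(d,P-[0,0,dz])-[250,180])*6),3,(0,0,255),-1)
cv2.imwrite("pics/z7.png",im)
E
```

```text
[0.35811514 0.21470067 0.03624916] [-0.08269867  0.08309262 -0.00147211]
```

View pics/z7.png

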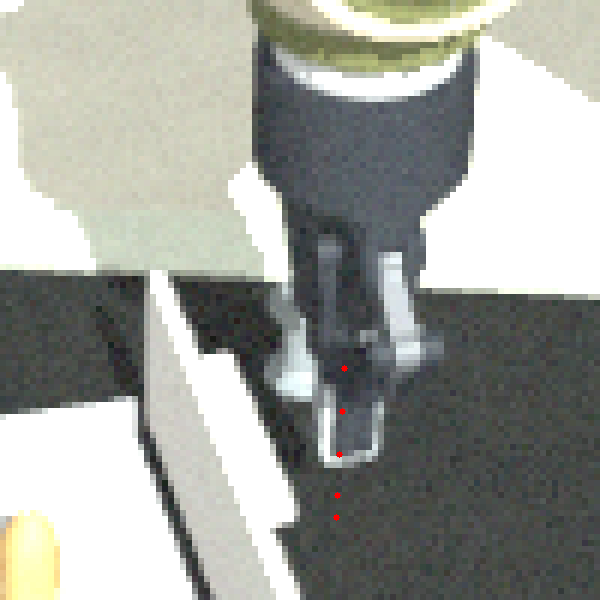

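jog_arm:
  dr:
    - [0, 0, 0]
    - [0, 0, 0]
    - [0, 0, 0]
    - [0, 0, 0]
    - [0, 0, 0]
    - [0, 0, 0]
    - [0, 0, 0]
    - [0, 0, 0]
    - [0, 0, 0]
    - [0, 0, 0]
  slide:
    - [0, -0.003, 0]
    - [0, -0.003, 0]
    - [0, -0.003, 0]
    - [0, -0.003, 0]
    - [0, -0.002, 0]
    - [0, -0.002, 0]
    - [0, -0.002, 0]
    - [0, -0.002, 0]
    - [0, -0.002, 0]
    - [0, -0.002, 0]
  gripper: [-1, -1, -1, -1, -1, -1, -1, -1, -1, -1]

```text
time_s: 8.55
position: [0.3817, 0.2219, 0.0367]
tool_rot: [[0.291, -0.957, -0.001], [-0.957, -0.291, -0.0], [-0.0, 0.001, -1.0]]
ft_force: [-1.4, -0.1, 0.8]
grip_width: -0.0
```

jog_arm:
  dr:
    - [0, 0, 0]
    - [0, 0, 0]
    - [0, 0, 0]
    - [0, 0, 0]
    - [0, 0, 0]
    - [0, 0, 0]
    - [0, 0, 0]
    - [0, 0, 0]
    - [0, 0, 0]
    - [0, 0, 0]
  slide:
    - [0, -0.002, 0]
    - [0, -0.002, 0]
    - [0, -0.002, 0]
    - [0, -0.002, 0]
    - [0, -0.002, 0]
    - [0, -0.002, 0]
    - [0, -0.002, 0]
    - [0, -0.002, 0]
    - [0, -0.002, 0]
    - [0, -0.002, 0]
  gripper: [-1, -1, -1, -1, -1, -1, -1, -1, -1, -1]

```text
time_s: 9.55
position: [0.4011, 0.2278, 0.0367]
tool_rot: [[0.291, -0.957, -0.0], [-0.957, -0.291, 0.0], [-0.0, 0.0, -1.0]]
ft_force: [-1.1, 0.0, 0.7]
grip_width: 0.0001
```

```bash
python3 - <<'E'
from h import *
from rig import observe,viewer
d=viewer.get_image("side"); s=observe(); P=s["position"]; print(P,s["ft_force"])
crop(d,140,180,200,150,4,"s_l8.png")
E
```

```text
[0.40141987 0.22781852 0.03674646] [-1.17124922  0.71719243 -0.14071694]
```

View pics/s_l8.png

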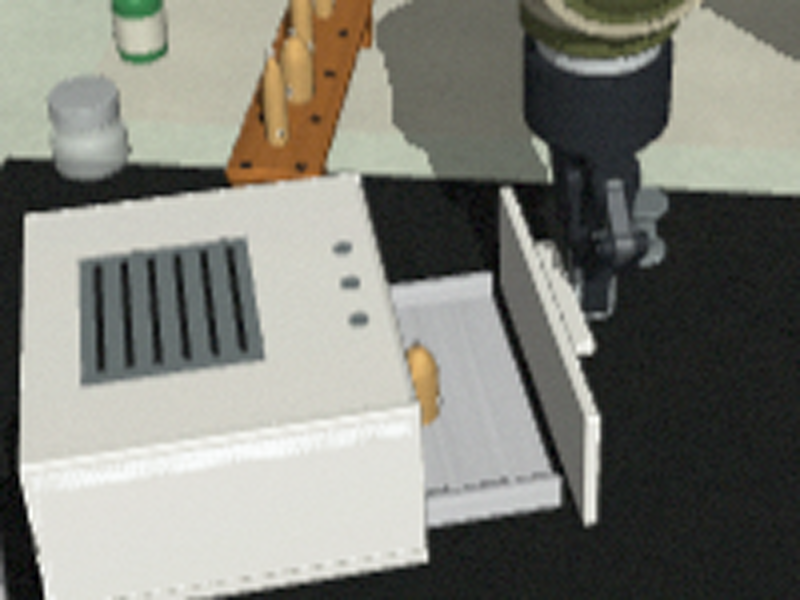

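jog_arm:
  dr:
    - [0, 0, 0]
    - [0, 0, 0]
    - [0, 0, 0]
    - [0, 0, 0]
    - [0, 0, 0]
    - [0, 0, 0]
    - [0, 0, 0]
    - [0, 0, 0]
    - [0, 0, 0]
    - [0, 0, 0]
  slide:
    - [0, -0.002, 0]
    - [0, -0.0025, 0]
    - [0, -0.003, 0]
    - [0, -0.0035, 0]
    - [0, -0.004, 0]
    - [0, -0.004, 0]
    - [0, -0.004, 0]
    - [0, -0.004, 0]
    - [0, -0.004, 0]
    - [0, -0.004, 0]
  gripper: [-1, -1, -1, -1, -1, -1, -1, -1, -1, -1]

```text
time_s: 10.6
position: [0.4348, 0.238, 0.0367]
tool_rot: [[0.291, -0.957, -0.0], [-0.957, -0.291, 0.0], [-0.0, 0.0, -1.0]]
ft_force: [-1.2, 0.7, 0.0]
grip_width: -0.0003
```

jog_arm:
  dr:
    - [0, 0, 0]
    - [0, 0, 0]
    - [0, 0, 0]
    - [0, 0, 0]
    - [0, 0, 0]
    - [0, 0, 0]
    - [0, 0, 0]
    - [0, 0, 0]
    - [0, 0, 0]
    - [0, 0, 0]
  slide:
    - [0, -0.004, 0]
    - [0, -0.004, 0]
    - [0, -0.004, 0]
    - [0, -0.004, 0]
    - [0, -0.003, 0]
    - [0, -0.003, 0]
    - [0, -0.0025, 0]
    - [0, -0.002, 0]
    - [0, -0.002, 0]
    - [0, -0.002, 0]
  gripper: [-1, -1, -1, -1, -1, -1, -1, -1, -1, -1]

```text
time_s: 11.6
position: [0.4637, 0.2468, 0.0367]
tool_rot: [[0.291, -0.957, -0.0], [-0.957, -0.291, -0.0], [-0.0, 0.0, -1.0]]
ft_force: [-2.0, 1.1, 0.7]
grip_width: -0.0002
```

```bash
python3 - <<'E'
from h import *
from rig import observe,viewer
d=viewer.get_image("side"); s=observe(); P=s["position"]; print(P,s["ft_force"])
print("local",(P[:2]-[.5969,.291])@[.956,.292])
crop(d,140,180,200,150,4,"s_l9.png")
E
```

```text
[0.46404274 0.24681415 0.03674429] [-1.56270678 -0.39290361 -0.39355375]
local -0.13991380598385156
```

View pics/s_l9.png

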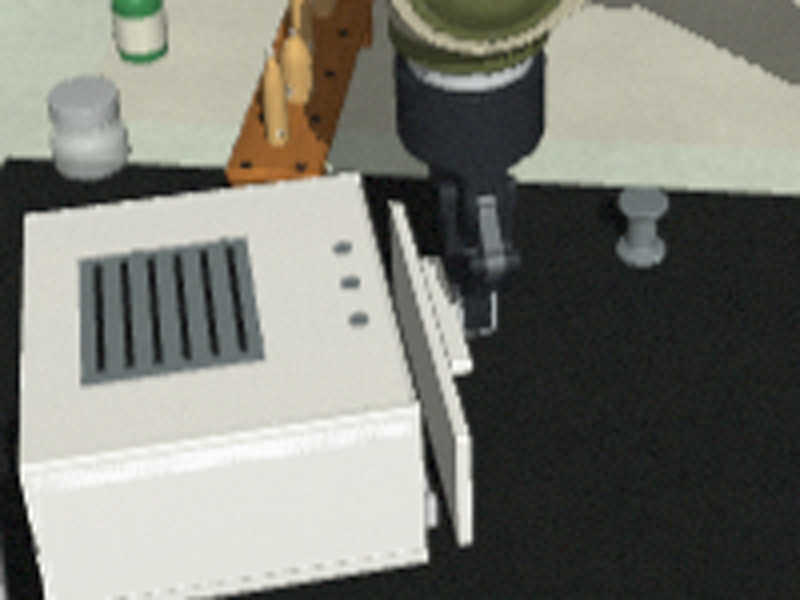

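jog_arm:
  dr:
    - [0, 0, 0]
    - [0, 0, 0]
    - [0, 0, 0]
    - [0, 0, 0]
    - [0, 0, 0]
    - [0, 0, 0]
    - [0, 0, 0]
    - [0, 0, 0]
    - [0, 0, 0]
    - [0, 0, 0]
  slide:
    - [0, -0.002, 0]
    - [0, -0.002, 0]
    - [0, -0.002, 0]
    - [0, -0.001, 0]
    - [0, -0.001, 0]
    - [0, -0.001, 0]
    - [0, -0.001, 0]
    - [0, -0.001, 0]
    - [0, -0.001, 0]
    - [0, -0.001, 0]
  gripper: [-1, -1, -1, -1, -1, -1, -1, -1, -1, -1]

```text
time_s: 12.65
position: [0.4761, 0.2505, 0.0367]
tool_rot: [[0.291, -0.957, -0.0], [-0.957, -0.291, 0.0], [-0.0, 0.0, -1.0]]
ft_force: [-1.8, 0.9, 0.2]
grip_width: 0.0001
```

```bash
python3 - <<'E'
from h import *
from rig import observe,viewer
d=viewer.get_image("side"); s=observe(); P=s["position"]; print(P,s["ft_force"])
print("local",(P[:2]-[.5969,.291])@[.956,.292])
crop(d,220,210,60,120,5,"s_l10.png")
E
```

```text
[0.47630964 0.25057338 0.03676605] [-2.06434876  0.06203956  0.04031132]
local -0.1270889591403068
```

View pics/s_l10.png

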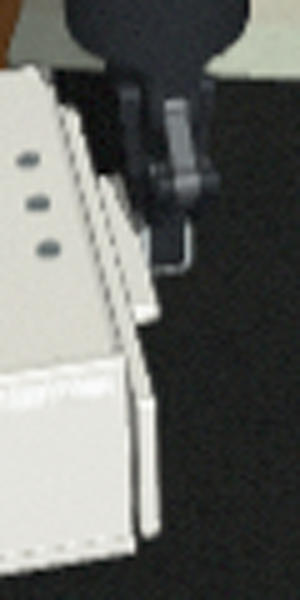

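jog_arm:
  dr:
    - [0, 0, 0]
    - [0, 0, 0]
    - [0, 0, 0]
    - [0, 0, 0]
    - [0, 0, 0]
    - [0, 0, 0]
    - [0, 0, 0]
    - [0, 0, 0]
    - [0, 0, 0]
    - [0, 0, 0]
  slide:
    - [0, -0.001, 0]
    - [0, -0.001, 0]
    - [0, -0.001, 0]
    - [0, -0.001, 0]
    - [0, -0.0005, 0]
    - [0, 0, 0]
    - [0, 0, 0]
    - [0, 0, 0]
    - [0, 0, 0]
    - [0, 0, 0]
  gripper: [-1, -1, -1, -1, -1, -1, -1, -1, -1, -1]

```text
time_s: 13.7
position: [0.4787, 0.2514, 0.0367]
tool_rot: [[0.291, -0.957, -0.004], [-0.957, -0.291, -0.001], [0.0, 0.004, -1.0]]
ft_force: [-8.1, -2.7, 6.1]
grip_width: -0.0003
```

```bash
python3 - <<'E'
from h import *
from rig import observe,viewer
d=viewer.get_image("side"); s=observe(); P=s["position"]; print(P,s["ft_force"])
print("local",(P[:2]-[.5969,.291])@[.956,.292])
crop(d,220,210,60,120,5,"s_l11.png")
E
```

```text
[0.47871969 0.25133722 0.03668135] [-8.67732084 -2.63839924  5.77317425]
local -0.12456191006629168
```

View pics/s_l11.png

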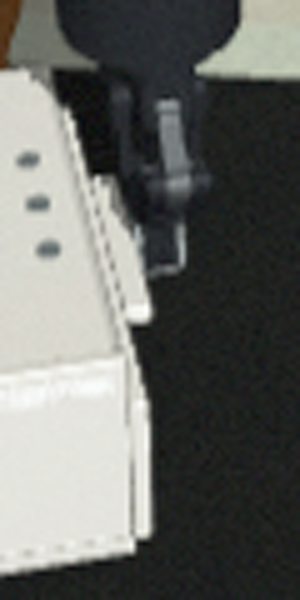

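jog_arm:
  dr:
    - [0, 0, 0]
    - [0, 0, 0]
    - [0, 0, 0]
    - [0, 0, 0]
    - [0, 0, 0]
    - [0, 0, 0]
    - [0, 0, 0]
    - [0, 0, 0]
    - [0, 0, 0]
    - [0, 0, 0]
  slide:
    - [0, 0.002, 0]
    - [0, 0.004, 0]
    - [0, 0.01, 0]
    - [0, 0.015, 0]
    - [0, 0.01, -0.005]
    - [0, 0.005, -0.02]
    - [0, 0, -0.03]
    - [0, 0, -0.03]
    - [0, 0, -0.03]
    - [0, 0, -0.025]
  gripper: [-1, -1, -1, -1, -1, -1, -1, -1, -1, -1]

```text
time_s: 14.75
position: [0.4361, 0.2384, 0.1788]
tool_rot: [[0.291, -0.957, 0.002], [-0.957, -0.291, 0.0], [0.0, -0.002, -1.0]]
ft_force: [-0.6, 1.1, -0.3]
grip_width: 0.0002
```

```bash
python3 - <<'E'
from h import *
from rig import observe,viewer
import pickle
d=viewer.get_image("side"); s=observe(); P=s["position"]; print(P,s["ft_force"])
t=pickle.load(open("t1.pkl","rb"))
T=lambda x,y:(320+x/6,150+y/6)
z=.038
p={n:onz(t,T(*a),z)[:2] for n,a in dict(bow=(152,537),L=(240,125),R=(344,162),LG=(175,335),RG=(260,378)).items()}
print(p); m=(p["L"]+p["R"])/2; ax=m-p["bow"]; print(np.degrees(np.arctan2(ax[1],ax[0])),np.linalg.norm(ax)); ax/=np.linalg.norm(ax)
print("org from tips",m-.115*ax,"from bow",p["bow"]+.099*ax,"grips",(p["LG"]+p["RG"])/2)
# steel mask PCA
im=t["pixels"][165:242,335:385].astype(int)
plan(P,s["tool_rot"],[.4515,-.334,.17],-111,n=20)
E
```

```text
[0.43766774 0.23886543 0.18239636] [ 0.75266929 -0.01533317  4.21903543]
{'bow': array([ 0.36257268, -0.30217194]), 'L': array([ 0.57184588, -0.34750345]), 'R': array([ 0.55343068, -0.40005053]), 'LG': array([ 0.46453918, -0.31411675]), 'RG': array([ 0.44324526, -0.35686304])}
-19.69268951621625 0.21249359612867608
org from tips [ 0.45436422 -0.33502485] from bow [ 0.45578252 -0.33553247] grips [ 0.45389222 -0.3354899 ]
from [0.4377 0.2389 0.1824] yaw -73.1 d [ 0.0138 -0.5729 -0.0124] da -37.9
slide [[0.0276, 0.0077, 0.0006], [0.0278, 0.0067, 0.0006], [0.0281, 0.0058, 0.0006], [0.0282, 0.0049, 0.0006], [0.0284, 0.004, 0.0006], [0.0285, 0.003, 0.0006], [0.0286, 0.0021, 0.0006], [0.0286, 0.0011, 0.0006], [0.0287, 0.0002, 0.0006], [0.0286, -0.0008, 0.0006], [0.0286, -0.0017, 0.0006], [0.0285, -0.0027, 0.0006], [0.0284, -0.0036, 0.0006], [0.0283, -0.0045, 0.0006], [0.0281, -0.0055, 0.0006], [0.0279, -0.0064, 0.0006], [0.0277, -0.0073, 0.0006], [0.0274, -0.0082, 0.0006], [0.0272, -0.0091, 0.0006], [0.0268, -0.01, 0.0006]]
dr [[0, 0, 0.033], [0, 0, 0.033], [0, 0, 0.033], [0, 0, 0.033], [0, 0, 0.033], [0, 0, 0.033], [0, 0, 0.033], [0, 0, 0.033], [0, 0, 0.033], [0, 0, 0.033], [0, 0, 0.033], [0, 0, 0.033], [0, 0, 0.033], [0, 0, 0.033], [0, 0, 0.033], [0, 0, 0.033], [0, 0, 0.033], [0, 0, 0.033], [0, 0, 0.033], [0, 0, 0.033]]
```

jog_arm:
  dr:
    - [0, 0, 0.033]
    - [0, 0, 0.033]
    - [0, 0, 0.033]
    - [0, 0, 0.033]
    - [0, 0, 0.033]
    - [0, 0, 0.032]
    - [0, 0, 0.032]
    - [0, 0, 0.032]
    - [0, 0, 0.032]
    - [0, 0, 0.032]
  slide:
    - [0.0276, 0.0077, 0]
    - [0.0278, 0.0067, 0]
    - [0.0281, 0.0058, 0]
    - [0.0282, 0.0049, 0]
    - [0.0284, 0.004, 0]
    - [0.0285, 0.003, 0]
    - [0.0286, 0.0021, 0]
    - [0.0286, 0.0011, 0]
    - [0.0287, 0, 0]
    - [0.0286, -0.001, 0]
  gripper: [-1, -1, -1, -1, 1, 1, 1, 1, 1, 1]

```text
time_s: 15.8
position: [0.4435, -0.049, 0.1769]
tool_rot: [[-0.032, -1.0, 0.001], [-1.0, 0.032, -0.0], [0.0, -0.001, -1.0]]
ft_force: [0.6, 0.9, 0.1]
grip_width: 0.0847
```

jog_arm:
  dr:
    - [0, 0, 0.032]
    - [0, 0, 0.032]
    - [0, 0, 0.032]
    - [0, 0, 0.032]
    - [0, 0, 0.032]
    - [0, 0, 0.032]
    - [0, 0, 0.032]
    - [0, 0, 0.032]
    - [0, 0, 0.032]
    - [0, 0, 0.032]
  slide:
    - [0.0286, -0.0017, 0]
    - [0.0285, -0.0027, 0]
    - [0.0284, -0.0036, 0]
    - [0.0283, -0.0045, 0]
    - [0.0281, -0.0055, 0]
    - [0.0279, -0.0064, 0]
    - [0.0277, -0.0073, 0]
    - [0.0274, -0.0082, 0]
    - [0.0272, -0.0091, 0]
    - [0.0268, -0.012, 0]
  gripper: [1, 1, 1, 1, 1, 1, 1, 1, 1, 1]

```text
time_s: 16.8
position: [0.4553, -0.3357, 0.1769]
tool_rot: [[-0.344, -0.939, 0.0], [-0.939, 0.344, -0.0], [0.0, -0.0, -1.0]]
ft_force: [0.0, 0.1, -0.3]
grip_width: 0.0858
```

```bash
python3 - <<'E'
from h import *
from rig import observe,viewer
t=viewer.get_image("top"); d=viewer.get_image("side"); s=observe(); P=s["position"]; print(s["time_s"],P,s["grip_width"])
def enh(im,f): 
    im=np.clip(im.astype(float)*1.5+10,0,255).astype(np.uint8); return cv2.resize(im,None,fx=f,fy=f,interpolation=cv2.INTER_NEAREST)
a=enh(t["pixels"][150:250,310:420],6); b=enh(d["pixels"][60:180,220:330],5)
x=s["tool_rot"][:,0]
for im,dd,o,f in ((a,t,(310,150),6),(b,d,(220,60),5)):
    for sg in (-1,0,1):
        for z,c in ((0,(0,0,255)),(-.03,(255,0,0)),(-.06,(0,200,0))):
            p=(proj(dd,P+sg*.0425*x-[0,0,z])-o)*f; cv2.circle(im,tuple(int(v) for v in p),3,c,-1)
cv2.imwrite("pics/ta.png",a); cv2.imwrite("pics/tb.png",b)
plan(P,s["tool_rot"],[.4545,-.335,.08],-110.3)
E
```

```text
16.9 [ 0.45534279 -0.33750221  0.17631937] 0.08520870296777483
from [ 0.4553 -0.3375  0.1763] yaw -110.26 d [-0.0008  0.0025 -0.0963] da -0.04
slide [[-0.0002, 0.0002, 0.0096], [-0.0002, 0.0002, 0.0096], [-0.0002, 0.0002, 0.0096], [-0.0002, 0.0002, 0.0096], [-0.0002, 0.0002, 0.0096], [-0.0002, 0.0002, 0.0096], [-0.0002, 0.0002, 0.0096], [-0.0002, 0.0002, 0.0096], [-0.0002, 0.0002, 0.0096], [-0.0002, 0.0002, 0.0096]]
dr [[0, 0, 0.0], [0, 0, 0.0], [0, 0, 0.0], [0, 0, 0.0], [0, 0, 0.0], [0, 0, 0.0], [0, 0, 0.0], [0, 0, 0.0], [0, 0, 0.0], [0, 0, 0.0]]
```

View pics/ta.png

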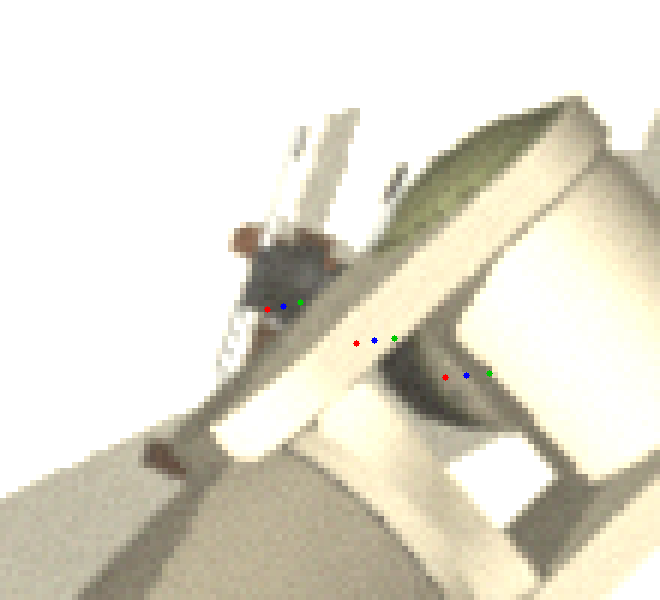

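View pics/tb.png

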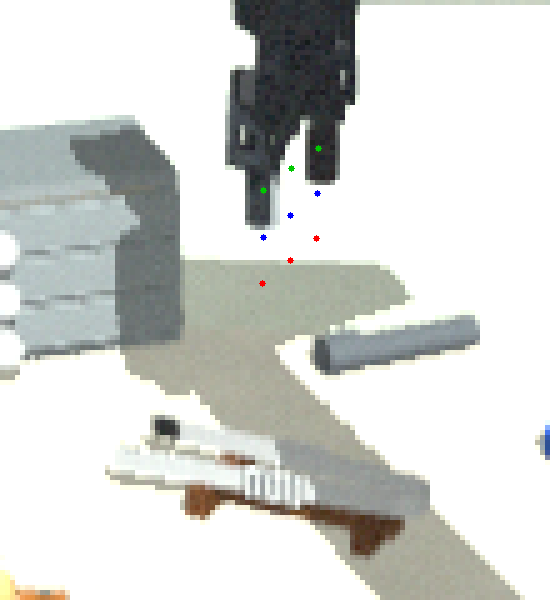

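jog_arm:
  dr:
    - [0, 0, 0]
    - [0, 0, 0]
    - [0, 0, 0]
    - [0, 0, 0]
    - [0, 0, 0]
    - [0, 0, 0]
    - [0, 0, 0]
    - [0, 0, 0]
    - [0, 0, 0]
    - [0, 0, 0]
  slide:
    - [-0.001, 0.001, 0.02]
    - [-0.001, 0.0005, 0.02]
    - [0, 0, 0.02]
    - [0, 0, 0.02]
    - [0, 0, 0.02]
    - [0, 0, 0.015]
    - [0, 0, 0.012]
    - [0, 0, 0.008]
    - [0, 0, 0]
    - [0, 0, 0]
  gripper: [1, 1, 1, 1, 1, 1, 1, 1, 1, 1]

```text
time_s: 17.9
position: [0.4552, -0.3325, 0.0422]
tool_rot: [[-0.343, -0.939, 0.001], [-0.939, 0.343, -0.001], [0.0, -0.001, -1.0]]
ft_force: [0.6, 0.1, -0.2]
grip_width: 0.0853
```

```bash
cat > look.py <<'E'
from h import *
from rig import observe,viewer
import sys
def look(tag,ox=220,oy=60,w=110,h=120,f=5,hw=.0425):
    d=viewer.get_image("side"); s=observe(); P=s["position"]; print(s["time_s"],P,s["grip_width"],s["ft_force"])
    im=np.clip(d["pixels"][oy:oy+h,ox:ox+w].astype(float)*1.2+10,0,255).astype(np.uint8); im=cv2.resize(im,None,fx=f,fy=f,interpolation=cv2.INTER_NEAREST)
    x=s["tool_rot"][:,0]
    for sg in (-1,0,1):
        for z,c in ((0,(0,0,255)),(-.03,(255,0,0)),(-.06,(0,200,0))):
            p=(proj(d,P+sg*hw*x-[0,0,z])-[ox,oy])*f; cv2.circle(im,tuple(int(v) for v in p),2,c,-1)
    cv2.imwrite(f"pics/{tag}.png",im); return d,s
E
python3 -c "
from look import *
look('tc',220,90,110,90,6)"
```

```text
17.95 [ 0.45527431 -0.33258872  0.04241666] 0.08534160883551452 [ 0.06572526 -0.14217408  0.50964337]
```

View pics/tc.png

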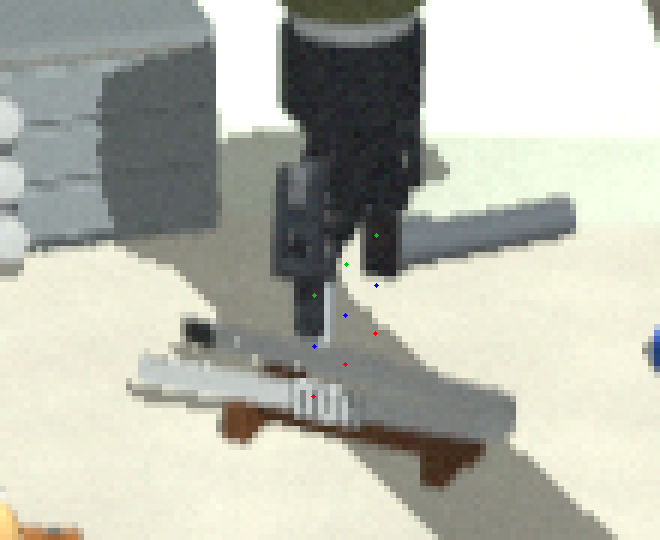

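jog_arm:
  dr:
    - [0, 0, 0]
    - [0, 0, 0]
    - [0, 0, 0]
    - [0, 0, 0]
    - [0, 0, 0]
    - [0, 0, 0]
    - [0, 0, 0]
    - [0, 0, 0]
    - [0, 0, 0]
    - [0, 0, 0]
  slide:
    - [0.001, -0.0005, 0.008]
    - [0.001, 0, 0.008]
    - [0, 0, 0.008]
    - [0, 0, 0.008]
    - [0, 0, 0.007]
    - [0, 0, 0.006]
    - [0, 0, 0.005]
    - [0, 0, 0.004]
    - [0, 0, 0]
    - [0, 0, 0]
  gripper: [1, 1, 1, 1, 1, 1, 1, 1, 1, 1]

```text
time_s: 18.95
position: [0.4549, -0.3345, -0.0122]
tool_rot: [[-0.343, -0.939, 0.0], [-0.939, 0.343, -0.0], [0.0, -0.0, -1.0]]
ft_force: [0.4, 0.1, 0.2]
grip_width: 0.0853
```

```bash
python3 -c "
from look import *
look('td',220,100,110,90,6)"
```

```text
19.0 [ 0.45488231 -0.33454471 -0.01204953] 0.08572432481931658 [-0.57881299 -0.71341254  1.03278586]
```

View pics/td.png

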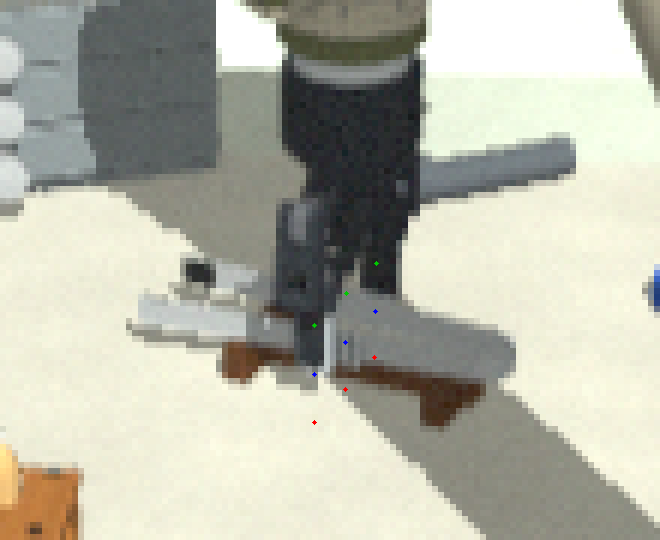

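jog_arm:
  dr:
    - [0, 0, 0]
    - [0, 0, 0]
    - [0, 0, 0]
    - [0, 0, 0]
    - [0, 0, 0]
    - [0, 0, 0]
    - [0, 0, 0]
    - [0, 0, 0]
    - [0, 0, 0]
    - [0, 0, 0]
  slide:
    - [0, 0, 0]
    - [0, 0, 0]
    - [0, 0, 0]
    - [0, 0, 0]
    - [0, 0, 0]
    - [0, 0, 0]
    - [0, 0, 0]
    - [0, 0, 0]
    - [0, 0, 0]
    - [0, 0, 0]
  gripper: [0.7, 0.5, 0.4, 0.3, 0.25, 0.2, 0.15, 0.1, 0.1, 0.1]
  force: 20

```text
time_s: 20.0
position: [0.4551, -0.3349, -0.0115]
tool_rot: [[-0.343, -0.939, 0.001], [-0.939, 0.343, -0.001], [0.001, -0.001, -1.0]]
ft_force: [-0.1, 1.5, 7.2]
grip_width: 0.0472
```

```bash
python3 -c "
from look import *
look('te',220,100,110,90,6,.0235)
t=viewer.get_image('top'); crop(t,310,150,110,100,6,'te_t.png')"
```

```text
20.05 [ 0.45508969 -0.3348674  -0.01154213] 0.04748969721301931 [-0.69355674  0.66490085  6.96831393]
```

View pics/te.png

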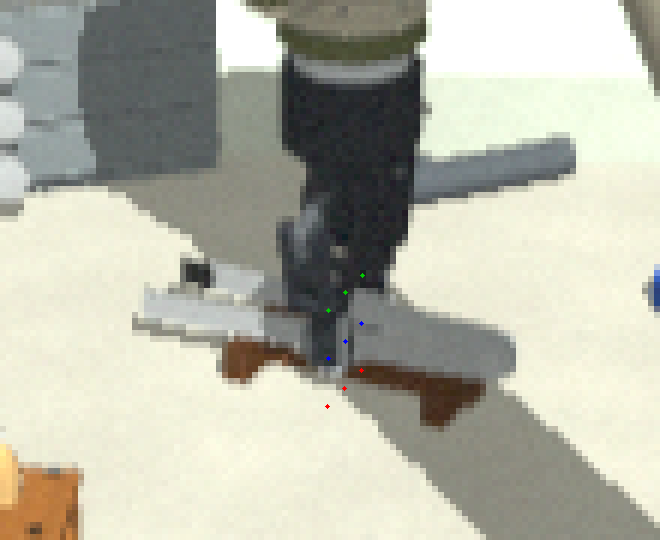

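View pics/te_t.png

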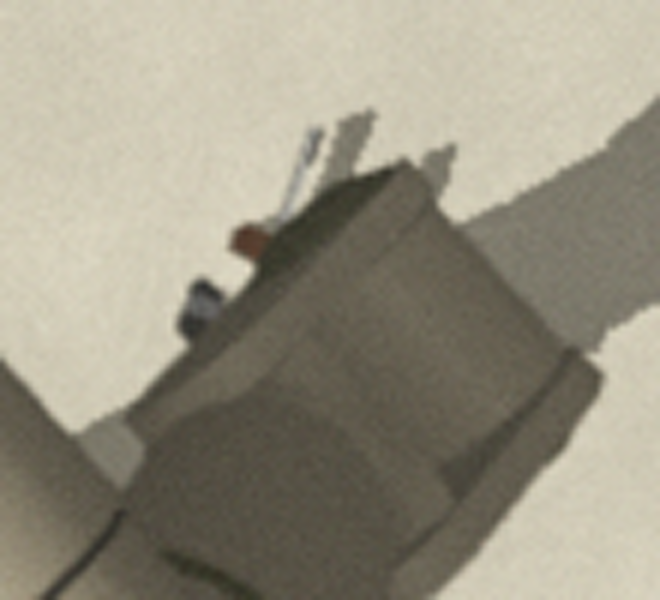

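jog_arm:
  dr:
    - [0, 0, 0]
    - [0, 0, 0]
    - [0, 0, 0]
    - [0, 0, 0]
    - [0, 0, 0]
    - [0, 0, 0]
    - [0, 0, 0]
    - [0, 0, 0]
    - [0, 0, 0]
    - [0, 0, 0]
  slide:
    - [0, 0, -0.002]
    - [0, 0, -0.003]
    - [0, 0, -0.005]
    - [0, 0, -0.007]
    - [0, 0, -0.008]
    - [0, 0, -0.008]
    - [0, 0, -0.008]
    - [0, 0, -0.006]
    - [0, 0, -0.003]
    - [0, 0, 0]
  gripper: [0.1, 0.1, 0.1, 0.1, 0.1, 0.1, 0.1, 0.1, 0.1, 0.1]

```text
time_s: 21.1
position: [0.4549, -0.3346, 0.0382]
tool_rot: [[-0.343, -0.939, 0.001], [-0.939, 0.343, -0.001], [0.0, -0.001, -1.0]]
ft_force: [-0.4, 0.5, -0.7]
grip_width: 0.0471
```

```bash
python3 -c "
from look import *
look('tf',220,90,110,90,6,.0235)
t=viewer.get_image('top'); crop(t,310,150,110,100,6,'tf_t.png')"
```

```text
21.15 [ 0.45474102 -0.33440293  0.03777294] 0.04709162055715435 [-0.79768874  0.57815352 -1.30242217]
```

View pics/tf.png

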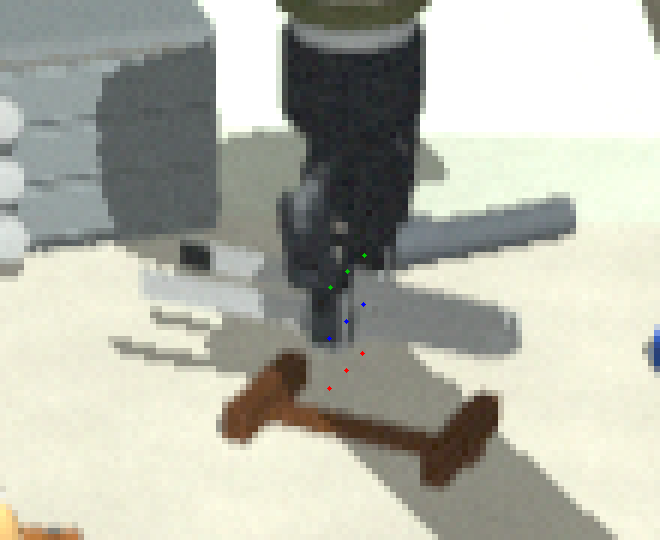

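View pics/tf_t.png

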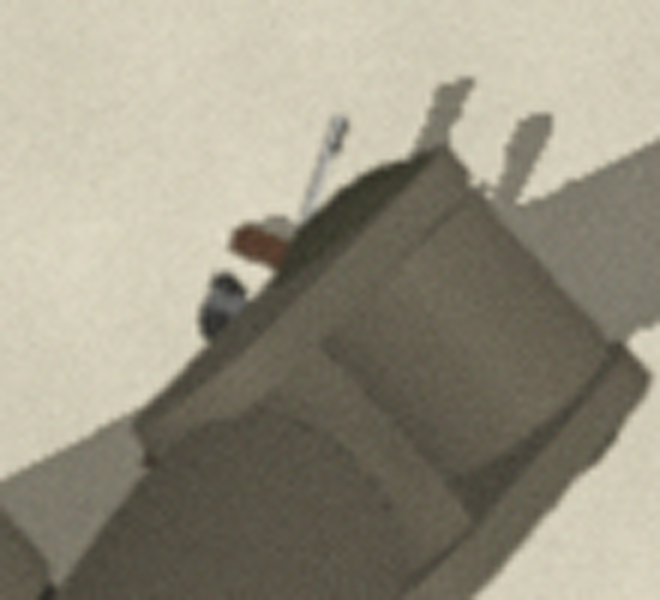

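```bash
python3 -c "
from h import *
from rig import observe
s=observe()
plan(s['position'],s['tool_rot'],[.41,-.0115,.09],-90,15,[.4,.8,1,1,1,1,1,1,1,1,1,1,.8,.5,.3])
"
```

```text
from [ 0.4547 -0.3343  0.0375] yaw -110.06 d [-0.0447  0.3228  0.0525] da 20.06
slide [[-0.009, 0.0048, -0.0016], [-0.0181, 0.0093, -0.0033], [-0.0229, 0.0112, -0.0041], [-0.0232, 0.0106, -0.0041], [-0.0234, 0.0099, -0.0041], [-0.0237, 0.0093, -0.0041], [-0.024, 0.0086, -0.0041], [-0.0242, 0.008, -0.0041], [-0.0244, 0.0073, -0.0041], [-0.0246, 0.0066, -0.0041], [-0.0248, 0.006, -0.0041], [-0.0249, 0.0053, -0.0041], [-0.02, 0.0037, -0.0033], [-0.0126, 0.002, -0.002], [-0.0076, 0.0011, -0.0012]]
dr [[0, 0, -0.011], [0, 0, -0.022], [0, 0, -0.027], [0, 0, -0.027], [0, 0, -0.027], [0, 0, -0.027], [0, 0, -0.027], [0, 0, -0.027], [0, 0, -0.027], [0, 0, -0.027], [0, 0, -0.027], [0, 0, -0.027], [0, 0, -0.022], [0, 0, -0.014], [0, 0, -0.008]]
```

jog_arm:
  dr:
    - [0, 0, 0]
    - [0, 0, 0]
    - [0, 0, -0.011]
    - [0, 0, -0.022]
    - [0, 0, -0.027]
    - [0, 0, -0.027]
    - [0, 0, -0.027]
    - [0, 0, -0.027]
    - [0, 0, -0.027]
    - [0, 0, -0.027]
  slide:
    - [0, 0, -0.008]
    - [0, 0, -0.012]
    - [-0.009, 0.005, -0.012]
    - [-0.018, 0.0095, -0.012]
    - [-0.023, 0.011, -0.008]
    - [-0.023, 0.0105, 0]
    - [-0.0235, 0.01, 0]
    - [-0.024, 0.0095, 0]
    - [-0.024, 0.0085, 0]
    - [-0.024, 0.008, 0]
  gripper: [0.1, 0.1, 0.1, 0.1, 0.1, 0.1, 0.1, 0.1, 0.1, 0.1]

```text
time_s: 22.2
position: [0.4291, -0.1511, 0.0907]
tool_rot: [[-0.153, -0.988, 0.001], [-0.988, 0.153, -0.001], [0.0, -0.001, -1.0]]
ft_force: [-0.7, 0.5, -1.2]
grip_width: 0.047
```

jog_arm:
  dr:
    - [0, 0, -0.027]
    - [0, 0, -0.027]
    - [0, 0, -0.027]
    - [0, 0, -0.027]
    - [0, 0, -0.022]
    - [0, 0, -0.014]
    - [0, 0, -0.008]
    - [0, 0, 0]
    - [0, 0, 0]
    - [0, 0, 0]
  slide:
    - [-0.0245, 0.0075, 0]
    - [-0.0245, 0.0065, 0]
    - [-0.025, 0.006, 0]
    - [-0.025, 0.0055, 0]
    - [-0.02, 0.0035, 0]
    - [-0.0125, 0.002, 0]
    - [-0.0075, 0.001, 0]
    - [0, 0, 0]
    - [0, 0, 0]
    - [0, 0, 0]
  gripper: [0.1, 0.1, 0.1, 0.1, 0.1, 0.1, 0.1, 0.1, 0.1, 0.1]

```text
time_s: 23.2
position: [0.4105, -0.0118, 0.0897]
tool_rot: [[-0.004, -1.0, 0.0], [-1.0, 0.004, -0.0], [0.0, -0.0, -1.0]]
ft_force: [0.1, -0.6, 0.3]
grip_width: 0.0469
```

```bash
python3 -c "
from look import *
look('ga',190,130,130,100,6,.0235)
t=viewer.get_image('top'); crop(t,190,110,130,100,6,'ga_t.png')"
```

```text
23.25 [ 0.41043794 -0.01173158  0.08969283] 0.04698378801427246 [ 0.02033207  0.98445185 -0.79027533]
```

View pics/ga.png

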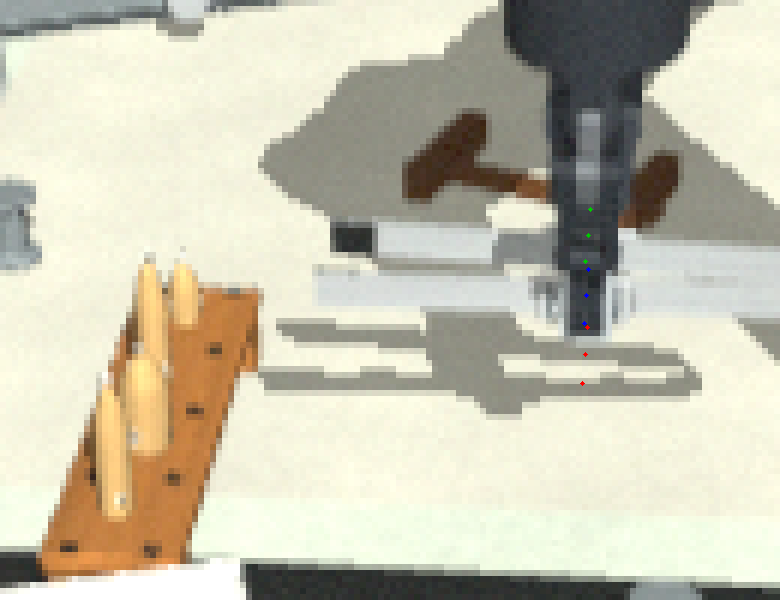

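View pics/ga_t.png

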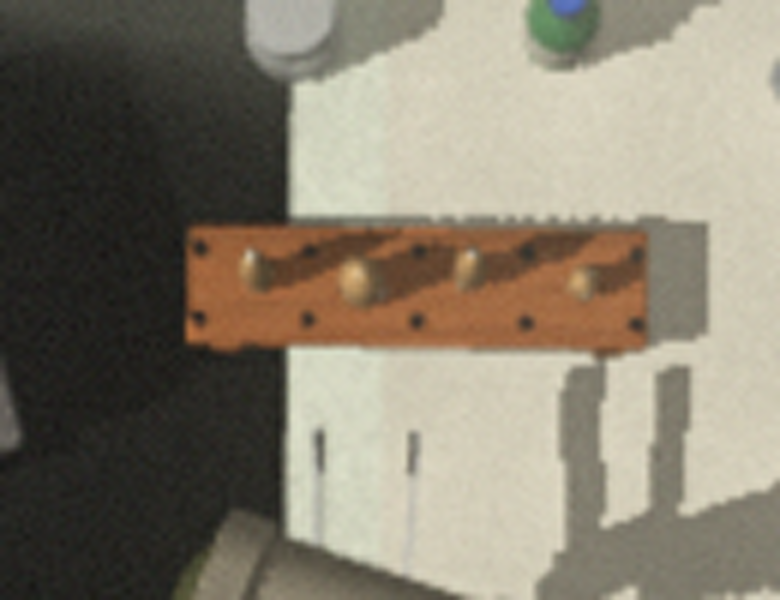

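```bash
python3 -c "
from look import *
d=viewer.get_image('side');t=viewer.get_image('top');s=observe();print(s['position'])
A=lambda x,y:(190+x/6,110+y/6)
B=lambda x,y:(190+x/6,130+y/6)
for n,a,b in (('L',A(319,432),B(315,267)),('Lmid',A(319,432),B(315,287)),('R',A(413,433),B(332,220)),('Rmid',A(413,433),B(332,238))): print(n,tri(t,a,d,b))
for z in (.13,.14): print(z,onz(t,A(319,431),z),onz(t,A(413,432),z), onz(t,A(319,500),z),onz(t,A(411,520),z))
# popper: side silhouettes
for z in (.045,.055,.065): print('pop',z,onz(t,A(360,281),z),onz(d,B(150,430 if z<.05 else 410 if z<.06 else 390),z))
for z in (.035,): print('pencil L',onz(t,A(256,282),z),'pencil R',onz(t,A(468,283),z), 'stub',onz(t,A(583,293),z))
"
```

```text
[ 0.41032378 -0.01150978  0.08966513]
L (array([0.52523271, 0.00564852, 0.13890035]), np.float64(0.0022408215280997))
Lmid (array([0.52584431, 0.005945  , 0.12919693]), np.float64(0.0015511458437146945))
R (array([ 0.52431193, -0.03853311,  0.13807081]), np.float64(0.00030391084885514395))
Rmid (array([ 0.52489254, -0.03859958,  0.12895283]), np.float64(0.00033150011219553453))
0.13 [0.52546346 0.00585369 0.13      ] [ 0.52542973 -0.03857648  0.13      ] [0.49276664 0.00544463 0.13      ] [ 0.48376394 -0.03805383  0.13      ]
0.14 [0.5244734  0.00551518 0.14      ] [ 0.52443997 -0.03853254  0.14      ] [0.49205804 0.00510964 0.14      ] [ 0.48313283 -0.03801439  0.14      ]
pop 0.045 [ 0.61078412 -0.01119197  0.045     ] [ 0.60612576 -0.00456605  0.045     ]
pop 0.055 [ 0.60917721 -0.01137067  0.055     ] [ 0.60570384 -0.00580429  0.055     ]
pop 0.065 [ 0.6075703  -0.01154938  0.065     ] [ 0.60525986 -0.00692232  0.065     ]
pencil L [0.61139018 0.04239473 0.035     ] pencil R [ 0.61185792 -0.06642363  0.035     ] stub [ 0.60722535 -0.12536579  0.035     ]
```

jog_arm:
  dr:
    - [0, 0, 0]
    - [0, 0, 0]
    - [0, 0, 0]
    - [0, 0, 0]
    - [0, 0, 0]
    - [0, 0, 0]
    - [0, 0, 0]
    - [0, 0, 0]
    - [0, 0, 0]
    - [0, 0, 0]
  slide:
    - [-0.001, 0, 0.004]
    - [-0.001, 0, 0.008]
    - [-0.001, 0, 0.01]
    - [-0.001, 0, 0.011]
    - [-0.001, 0, 0.012]
    - [0, 0, 0.012]
    - [0, 0, 0.01]
    - [0, 0, 0.005]
    - [0, 0, 0.003]
    - [0, 0, 0]
  gripper: [0.1, 0.1, 0.1, 0.1, 0.1, 0.1, 0.1, 0.1, 0.1, 0.1]

```text
time_s: 24.4
position: [0.4102, -0.0061, 0.0145]
tool_rot: [[-0.003, -1.0, -0.0], [-1.0, 0.003, 0.0], [-0.0, 0.0, -1.0]]
ft_force: [0.4, 0.8, -0.6]
grip_width: 0.0472
```

```bash
python3 -c "
from look import *
look('gb',190,130,130,100,6,.0235)
t=viewer.get_image('top'); crop(t,190,110,130,100,6,'gb_t.png')"
```

```text
24.45 [ 0.41034226 -0.00614386  0.01475018] 0.046845106984167675 [-0.18521709  0.16651627 -0.7374387 ]
```

View pics/gb.png

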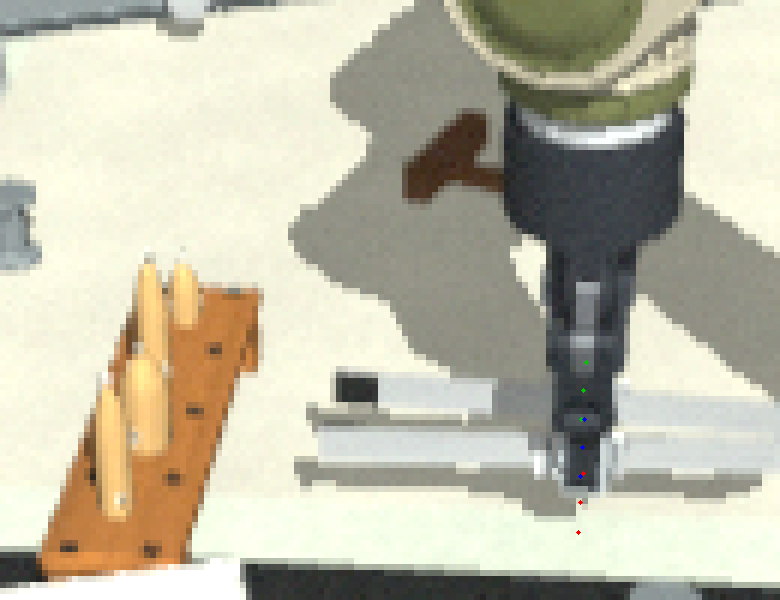

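View pics/gb_t.png

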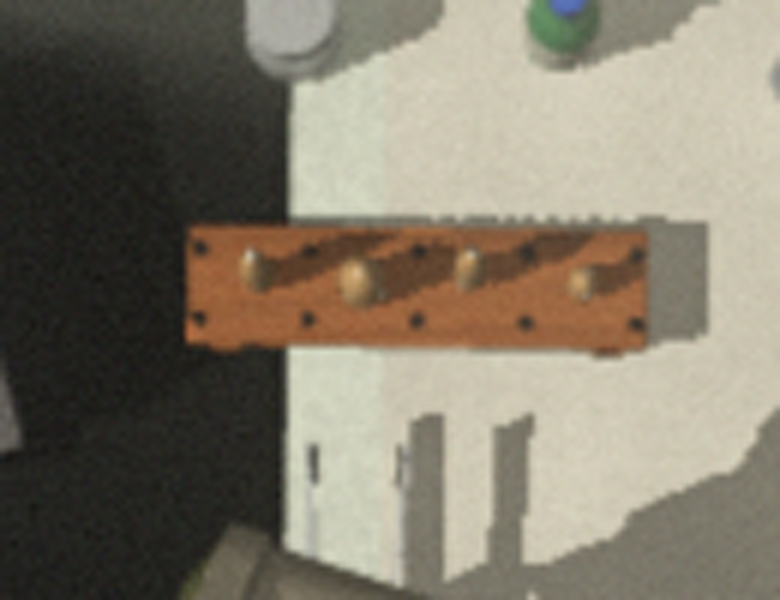

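```bash
python3 -c "
from look import *
d=viewer.get_image('side');t=viewer.get_image('top');s=observe();print(s['position'])
A=lambda x,y:(190+x/6,110+y/6)
B=lambda x,y:(190+x/6,130+y/6)
for n,a,b in (('Ltop',A(314,446),B(316,424)),('Lbot',A(314,446),B(316,460)),('Rtop',A(402,446),B(336,370)),('Rbot',A(402,446),B(337,402))): print(n,tri(t,a,d,b))
for z in (.056,): print(z,onz(t,A(314,446),z),onz(t,A(402,446),z),onz(t,A(360,282),z),onz(t,A(313,530),z),onz(t,A(403,570),z))
"
```

```text
[ 0.41051232 -0.00619683  0.0150494 ]
Ltop (array([0.52614715, 0.01069684, 0.06199836]), np.float64(0.0030196776953297427))
Lbot (array([0.52726833, 0.01131121, 0.04328724]), np.float64(0.001787708045655102))
Rtop (array([ 0.52452862, -0.03348305,  0.06314619]), np.float64(0.0008813324909631511))
Rbot (array([ 0.52534109, -0.03354441,  0.04585349]), np.float64(0.002478182452586638))
0.056 [0.52519332 0.01077796 0.056     ] [ 0.52563593 -0.03344779  0.056     ] [ 0.60850774 -0.01139437  0.056     ] [0.48289594 0.01074512 0.056     ] [ 0.46330497 -0.03459454  0.056     ]
```

jog_arm:
  dr:
    - [0, 0, 0]
    - [0, 0, 0]
    - [0, 0, 0]
    - [0, 0, 0]
    - [0, 0, 0]
    - [0, 0, 0]
    - [0, 0, 0]
    - [0, 0, 0]
    - [0, 0, 0]
    - [0, 0, 0]
  slide:
    - [0, -0.005, 0]
    - [0, -0.01, 0]
    - [0, -0.012, 0]
    - [0, -0.012, 0]
    - [0, -0.012, 0]
    - [0, -0.012, 0]
    - [0, -0.01, 0]
    - [0, -0.007, 0]
    - [0, -0.003, 0]
    - [0, 0, 0]
  gripper: [0.1, 0.1, 0.1, 0.1, 0.1, 0.1, 0.1, 0.1, 0.1, 0.1]

```text
time_s: 25.6
position: [0.4934, -0.0064, 0.0146]
tool_rot: [[-0.003, -1.0, -0.0], [-1.0, 0.003, 0.0], [-0.0, 0.0, -1.0]]
ft_force: [0.1, 0.4, -0.1]
grip_width: 0.0469
```

```bash
python3 -c "
from look import *
look('gc',170,130,110,100,7,.0235)
t=viewer.get_image('top'); crop(t,200,120,110,80,7,'gc_t.png')"
```

```text
25.65 [ 0.49306378 -0.00632887  0.01465228] 0.04719816166486491 [-0.33504242 -0.25728294 -0.917811  ]
```

View pics/gc.png

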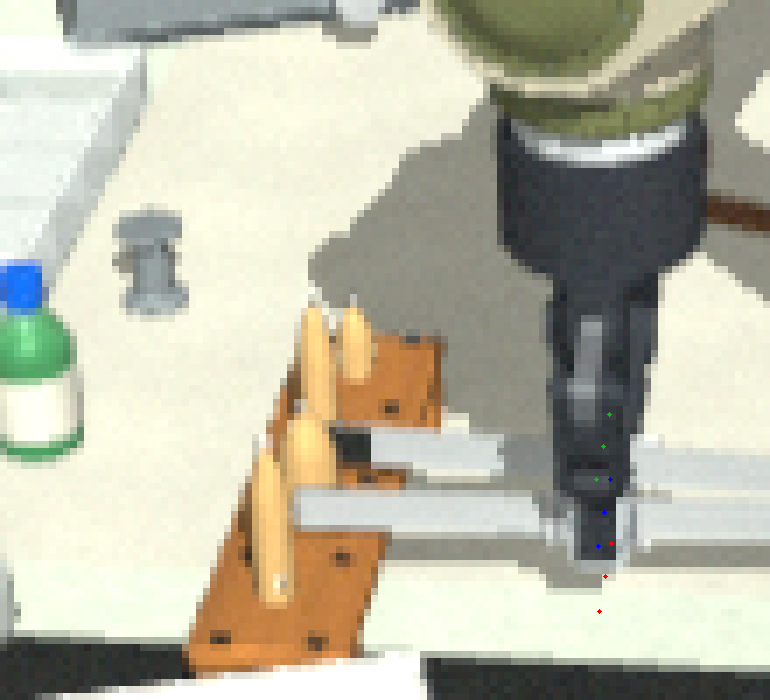

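View pics/gc_t.png

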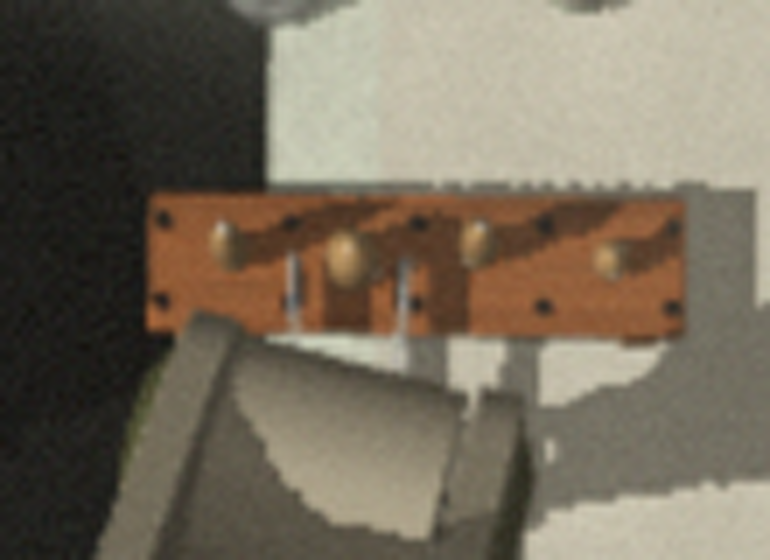

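jog_arm:
  dr:
    - [0, 0, 0]
    - [0, 0, 0]
    - [0, 0, 0]
    - [0, 0, 0]
    - [0, 0, 0]
    - [0, 0, 0]
    - [0, 0, 0]
    - [0, 0, 0]
    - [0, 0, 0]
    - [0, 0, 0]
  slide:
    - [0, -0.003, 0]
    - [0, -0.004, 0]
    - [0, -0.003, 0]
    - [0, 0, 0]
    - [0, 0, 0]
    - [0, 0, 0]
    - [0, 0, 0]
    - [0, 0, 0]
    - [0, 0, 0]
    - [0, 0, 0]
  gripper: [0.1, 0.1, 0.1, 0.1, 0.08, 0.06, 0.04, 0.02, 0.0, -0.02]
  force: 20

```text
time_s: 26.7
position: [0.5033, -0.0064, 0.0147]
tool_rot: [[-0.003, -1.0, -0.0], [-1.0, 0.003, 0.0], [-0.0, 0.0, -1.0]]
ft_force: [-0.1, 0.2, -0.6]
grip_width: 0.0418
```

```bash
python3 -c "
from look import *
look('gd',170,150,110,80,7,.0235)
t=viewer.get_image('top'); crop(t,200,120,110,80,7,'gd_t.png')"
```

```text
26.75 [ 0.50326349 -0.0064382   0.01472565] 0.04175178408075309 [0.08583888 0.18913531 0.10233413]
```

View pics/gd.png

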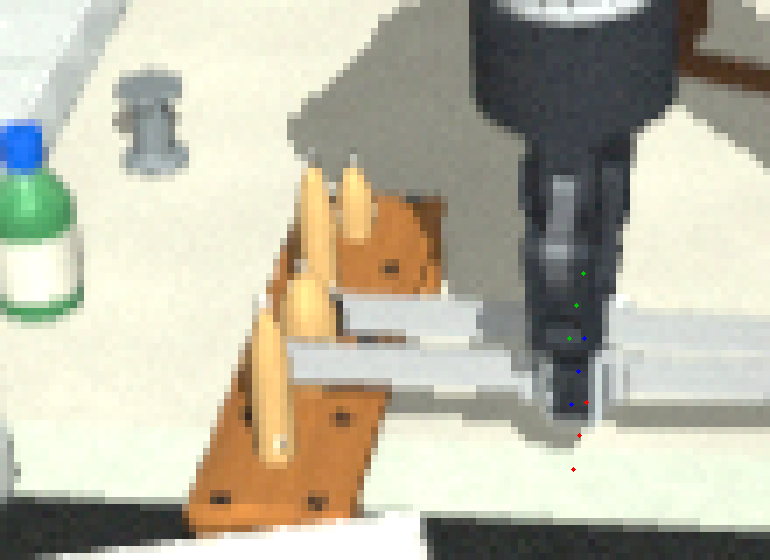

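View pics/gd_t.png

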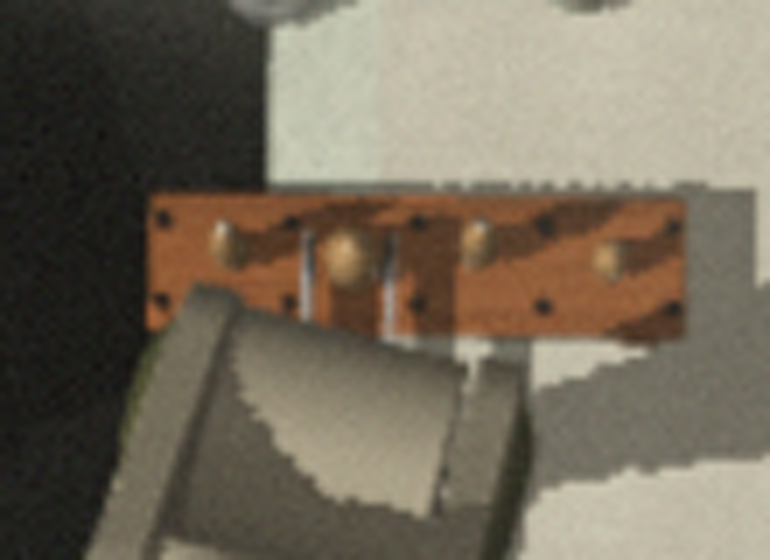

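jog_arm:
  dr:
    - [0, 0, 0]
    - [0, 0, 0]
    - [0, 0, 0]
    - [0, 0, 0]
    - [0, 0, 0]
    - [0, 0, 0]
    - [0, 0, 0]
    - [0, 0, 0]
    - [0, 0, 0]
    - [0, 0, 0]
  slide:
    - [0, 0, 0]
    - [0, 0, 0]
    - [0, 0, 0]
    - [0, 0, 0]
    - [0, 0, 0]
    - [0, 0, 0]
    - [0, 0, 0]
    - [0, 0, 0]
    - [0, 0, 0]
    - [0, 0, 0]
  gripper: [-0.04, -0.06, -0.08, -0.1, -0.12, -0.15, -0.2, -0.25, -0.3, -0.3]
  force: 20

```text
time_s: 27.8
position: [0.5033, -0.0064, 0.0147]
tool_rot: [[-0.003, -1.0, 0.0], [-1.0, 0.003, 0.0], [-0.0, -0.0, -1.0]]
ft_force: [0.4, -0.5, -0.0]
grip_width: 0.0386
```

```bash
python3 -c "
from look import *
look('ge',170,150,110,80,7,.0235)
t=viewer.get_image('top'); crop(t,200,120,110,80,7,'ge_t.png')"
```

```text
27.85 [ 0.50327297 -0.00642737  0.01471253] 0.03900256076612167 [ 0.01952612 -0.02834211 -0.30810559]
```

View pics/ge.png

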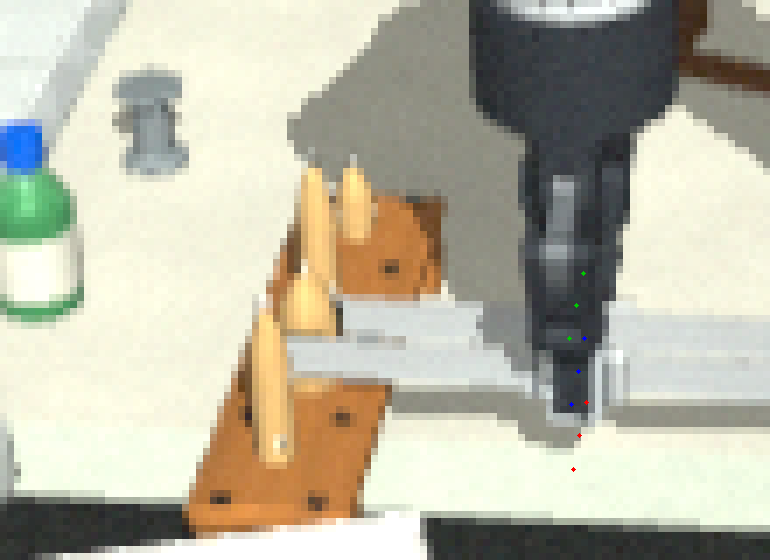

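View pics/ge_t.png

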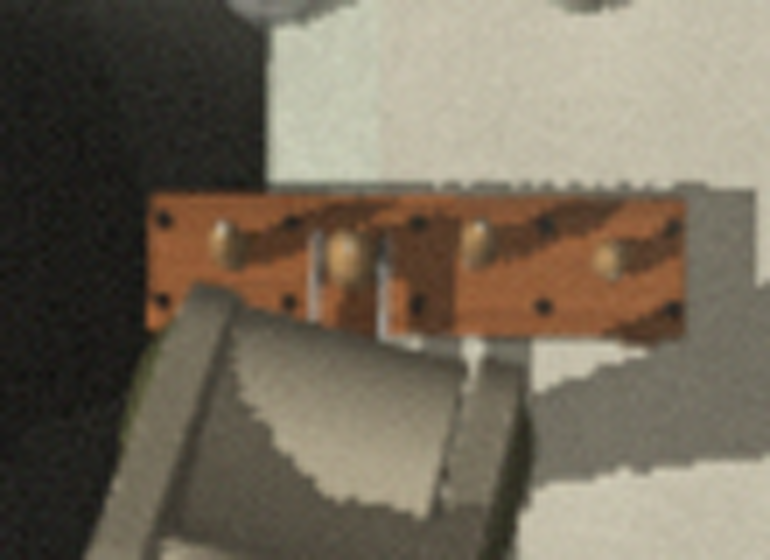

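jog_arm:
  dr:
    - [0, 0, 0]
    - [0, 0, 0]
    - [0, 0, 0]
    - [0, 0, 0]
    - [0, 0, 0]
    - [0, 0, 0]
    - [0, 0, 0]
    - [0, 0, 0]
    - [0, 0, 0]
    - [0, 0, 0]
  slide:
    - [0, 0, 0]
    - [0, 0, -0.001]
    - [0, 0, -0.002]
    - [0, 0, -0.003]
    - [0, 0, -0.004]
    - [0, 0, -0.005]
    - [0, 0, -0.006]
    - [0, 0, -0.007]
    - [0, 0, -0.008]
    - [0, 0, -0.008]
  gripper: [-0.4, -0.4, -0.4, -0.4, -0.4, -0.4, -0.4, -0.4, -0.4, -0.4]
  force: 22

```text
time_s: 28.9
position: [0.5033, -0.0065, 0.0595]
tool_rot: [[-0.003, -1.0, 0.0], [-1.0, 0.003, -0.0], [0.0, -0.0, -1.0]]
ft_force: [0.4, -0.4, -0.5]
grip_width: 0.0389
```

jog_arm:
  dr:
    - [0, 0, 0]
    - [0, 0, 0]
    - [0, 0, 0]
    - [0, 0, 0]
    - [0, 0, 0]
    - [0, 0, 0]
    - [0, 0, 0]
    - [0, 0, 0]
    - [0, 0, 0]
    - [0, 0, 0]
  slide:
    - [0, 0, -0.009]
    - [0, 0, -0.01]
    - [0, 0, -0.01]
    - [0, 0, -0.01]
    - [0, 0, -0.01]
    - [0, 0, -0.01]
    - [0, 0, -0.007]
    - [0, 0, -0.005]
    - [0, 0, -0.003]
    - [0, 0, -0.001]
  gripper: [-0.4, -0.4, -0.4, -0.4, -0.4, -0.4, -0.4, -0.4, -0.4, -0.4]

```text
time_s: 29.9
position: [0.5033, -0.0065, 0.1339]
tool_rot: [[-0.003, -1.0, 0.0], [-1.0, 0.003, -0.0], [0.0, -0.0, -1.0]]
ft_force: [-0.6, -1.1, -0.9]
grip_width: 0.0385
```

```bash
python3 -c "
from look import *
look('gf',170,110,110,110,5,.0235)
t=viewer.get_image('top'); crop(t,200,90,110,110,5,'gf_t.png')"
```

```text
29.95 [ 0.50323988 -0.0064445   0.13379975] 0.03878387601336993 [ 0.30861417 -0.00505135 -0.14165695]
```

View pics/gf.png

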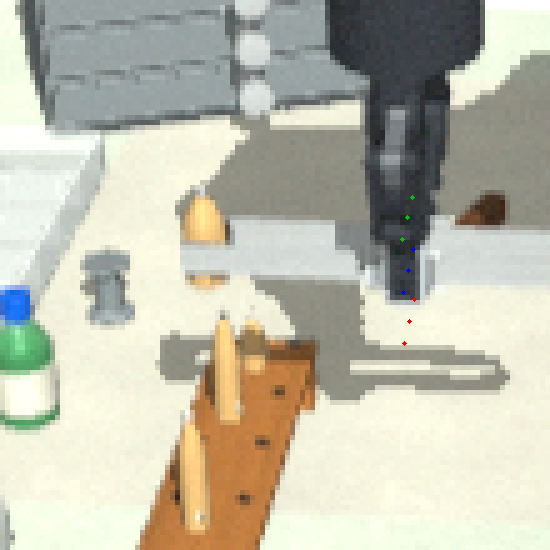

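View pics/gf_t.png

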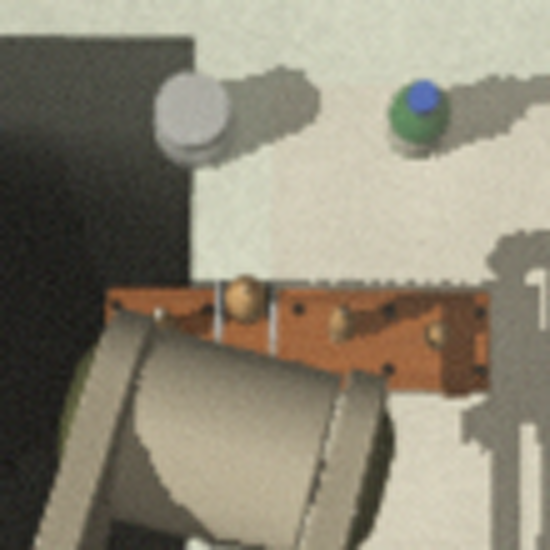

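The popper hangs in the tongs at side crop (205,245) and the pencils still stand at (225,370) and (195,475). I'll hold for a second, then run final checks.

jog_arm:
  dr:
    - [0, 0, 0]
    - [0, 0, 0]
    - [0, 0, 0]
    - [0, 0, 0]
    - [0, 0, 0]
    - [0, 0, 0]
    - [0, 0, 0]
    - [0, 0, 0]
    - [0, 0, 0]
    - [0, 0, 0]
  slide:
    - [0, 0, 0]
    - [0, 0, 0]
    - [0, 0, 0]
    - [0, 0, 0]
    - [0, 0, 0]
    - [0, 0, 0]
    - [0, 0, 0]
    - [0, 0, 0]
    - [0, 0, 0]
    - [0, 0, 0]
  gripper: [-0.4, -0.4, -0.4, -0.4, -0.4, -0.4, -0.4, -0.4, -0.4, -0.4]

```text
time_s: 31.0
position: [0.5033, -0.0064, 0.1337]
tool_rot: [[-0.003, -1.0, -0.0], [-1.0, 0.003, 0.0], [-0.0, 0.0, -1.0]]
ft_force: [-0.3, 0.4, -1.0]
grip_width: 0.0382
```

```bash
python3 -c "
from look import *
d=viewer.get_image('side');t=viewer.get_image('top');s=observe();print(s['time_s'],s['position'],s['grip_width'],s['ft_force'])
print('tail',tri(t,(200+246/5,90+285/5),d,(170+203/5,110+195/5)),'base',tri(t,(200+246/5,90+318/5),d,(170+206/5,110+287/5)))
cv2.imwrite('pics/end.png',np.vstack([d['pixels'][100:],t['pixels'][:290]]))
"
```

```text
31.1 [ 0.50327677 -0.00643461  0.13372776] 0.0389865284494071 [ 0.58305842 -0.51950357 -0.37082644]
tail (array([ 0.61053407, -0.01176273,  0.20056386]), np.float64(0.0035341033336988965)) base (array([ 0.60699995, -0.01019517,  0.14745914]), np.float64(0.007073724849883484))
```

View pics/end.png

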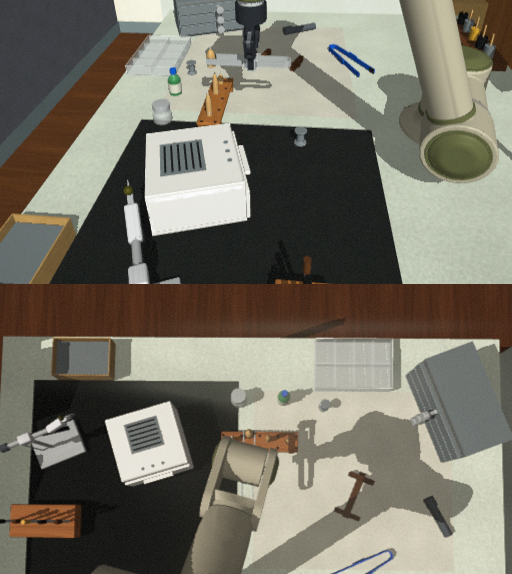

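Tray shut, popper held with its base at about z = 0.147–0.15 m, everything else standing. Handing in.

```bash
python3 -c "
from rig import env,observe
print(env.close_job()); s=observe(); print(s['time_s'],s['position'],s['grip_width'])"
```

```text
the job is handed in; nothing more can be done
None
the job is handed in; nothing more can be done
```

The job is handed in at about 31 s. The tray is shut and the stout popper is held up in the tongs; the interface gave no verdict.

- **Tray:** I pushed it slowly until the stop, where the push force rose to about 9 N. The picture showed no gap at the panel. The coated popper was standing the last time it could be seen, about a third of the way in. It is hidden inside the shut lamp, so I could not check it at the end.
- **Tongs and popper:** I held the tongs at the grips, squeezed to 47 mm. Centred on the popper, the fingers closed until they stopped at 38.8 mm, against 39 expected for a 23 mm body. I then lifted the popper by 119 mm.
- **Last checks:** The popper's base stood about 0.147–0.15 m above the bench by two views. The grip was steady at 38–39 mm over a second's hold. In the last pictures the fingers were about 10 cm from the popper. The other lure bodies, spools, jar and bottle stood where they had been, by eye in those pictures; I did not measure them again.
- **Disagreements:** The fingertips stood about 26–38 mm higher than the reported TCP and `tcp_to_tips` imply. Because of this, the first push passed just over the tray panel without moving anything, and I set heights from the images after that. The tongs' tips also sat 5 mm to the side of the TCP, which I corrected before closing on the popper.

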